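Put the case-press dies back in their fitted blocks

ROBOT

A 6-joint arm with a two-finger parallel gripper is mounted at the origin on a cart in front of the work surface, level with it; the furniture and walls round the work are solid. World frame = base frame: x ahead of the robot, y to its left, z up, the work surface at z = 0. Lengths are in m, angles in rad, forces in N, time in s.
With the tool pointing down it reaches from about 0.3 to 0.95 m from the base axis. Payload 3.1 kg.
Tool frame: the origin (TCP) lies at the very end of the fingers, on their centre line; the grasp point (between the pads) lies 19 mm behind it (ctrl.grip_point_offset is the distance from the TCP to the grasp point, in m); z points along the fingers, x is the direction in which the jaws open and shut, and the axes are right-handed (so a half turn about z gives the same grasp; the last joint's range is limited). The gripper opens to 85 mm and grips with 20 to 120 N. Pads are 22 mm wide; open, the fingers measure 114 mm over their backs; the gripper's body (76 mm by 85 mm) begins 54 mm behind the grasp point. The pads swing forward as they close: fully open they stand 13 mm farther back than shut.
Start: joints at [1.035, 0.308, 1.634, -0, 1.2, -0.07], TCP at [0.281, 0.558, 0.231] pointing down, gripper open.
Joint ranges: [-3.06, 3.06], [-0.79, 1.96], [0.05, 2.63], [-1.19, 4.34], [0.05, 2.64], [-2.94, 2.94]. Speed limits (rad/s): [2.79, 2.79, 3.14, 3.14, 3.14, 3.14].

INTERFACE

Orientations are given as a 3x3 rotation matrix whose columns are the frame's x, y, z axes.
In Python, from plant import ctrl, read_camera, camera_params, job gives the robot as it stands. The module is installed in compiled form; this text tells all that it offers.
- The arm moves only by the tool carry_out, never from a script. Its argument "moves" is a list of rows, each a list of 3 entries, a list of its own where there are three numbers: the shift along the world's x, y, z normalised to -1 to 1, where 1 is 4 cm, then the turn about the world's z normalised to -1 to 1, where 1 is 6 degrees, then the closure, from -1 (fully open) to 1 (shut). In form: [[[dx, dy, dz], turn, fingers], ...]. A call has 1 to 10 rows; each row shifts and turns the pose as measured when the row begins; what a row does not reach is not made up. A row lasts 1/10 s, in which the tool goes at most 50 mm and 8.59 degrees, less where a joint would pass 70% of its speed; a pose out of reach is approached as far as the arm can. A call with a number of a shift or a turn outside -1 to 1 is refused whole. A call with a gripper value outside its range is refused whole. The fingers move at their own pace and stop on an object; the grip force is fixed at half the most. Time passes only in rows, so rows that do not move let the fingers close. It gives the time, the measured TCP pose, the force and the opening at its end, in the units of the state.
- ctrl.read_state(): the state, without advancing time (a new reading comes with each control period).
- read_camera(name): name is "scene" or "top"; returns the picture (420x560x3 uint8, red, green, blue); there is no depth.
- camera_params(name): a dict with "fx", "fy", "cx", "cy" (pixels), "T" (4x4, takes a point from camera to world coordinates). Camera axes: x right, y up, looking along -z (the intrinsics and any distortion apply to the point x, -y, -z); pixel columns grow to the right and rows downward; lengths in m; the calibration is good to about 2 mm. A picture is of the moment at which its call begins. camera_params takes no time and is no camera call.
- job.sign_off(): hands the job in, once; it reports no verdict.
The state is a dict: "time_s": time; "joint_pos": joint angles; "qd": joint speeds; "joint_efforts": joint torques, N m; "ee_pos": TCP position; "tool_rot": TCP orientation; "wrist_force": force on the tool from outside, world axes, zero at the start; "wrist_torque": the same for the moment, N m; "finger_gap": finger opening in m.
Only numpy, scipy, OpenCV 4.12 (cv2) and the standard library are available. Lean on these libraries where they do the work, as an engineer would, in place of code of your own. Each camera call takes 0.05 s, during which the arm holds its last target.

TASK

Put all four case-press dies away in the wooden die rack, each standing upright and fully down in the block whose recess has its own shape and size; two of them were put back into recesses too big for them and have to move on. Set the dies down, do not drop them, and leave the loupe and the parts tin where they are.

Things in the scene. Friction and masses are not known exactly. Their poses are not given: they have to be found in the camera images.
- die_small: small round press die: white body 26 in diameter, 20 high, lowest 5 tapered in at 45 degrees; on top, centred, a round aluminium stem 14 in diameter, from height 22 to 36 (collar 19 wide under it). Origin: centre of the underside, z up. 25 to 105 g. At the start it stands wrongly in the medium block's recess. (sizes in mm)
- die_medium: medium round press die: white body 36 in diameter, 20 high, lowest 5 tapered in at 45 degrees; on top, centred, a round aluminium stem 14 in diameter, from height 22 to 36 (collar 19 wide under it). Origin: centre of the underside, z up. 25 to 105 g. At the start it stands wrongly in the large block's recess. (sizes in mm)
- die_large: large round press die: white body 46 in diameter, 20 high, lowest 5 tapered in at 45 degrees; on top, centred, a round aluminium stem 14 in diameter, from height 22 to 36 (collar 19 wide under it). Origin: centre of the underside, z up. 25 to 105 g. At the start it stands on the worktop. (sizes in mm)
- die_oblong: rectangular press die: white body 28 (x) x 48 (y) with rounded corners, 20 high, lowest 5 tapered in at 45 degrees; on top, centred, a round aluminium stem 14 in diameter, from height 22 to 36 (collar 19 wide under it). Origin: centre of the underside, z up. 25 to 105 g. At the start it stands on the worktop. (sizes in mm)
- block_small: fixed wooden block with the small round recess: 68 x 68 x 17 high; recess 31 in diameter, 10 deep, centred. Origin: centre of the underside; recess floor 7, block top 17 above it. The four blocks stand in a row, 72 apart along their y axes, in any order, in a tray whose rim is lower than the blocks. (sizes in mm)
- block_medium: fixed wooden block with the medium round recess: 68 x 68 x 17 high; recess 41 in diameter, 10 deep, centred. Origin: centre of the underside; recess floor 7, block top 17 above it. The four blocks stand in a row, 72 apart along their y axes, in any order, in a tray whose rim is lower than the blocks. (sizes in mm)
- block_large: fixed wooden block with the large round recess: 68 x 68 x 17 high; recess 51 in diameter, 10 deep, centred. Origin: centre of the underside; recess floor 7, block top 17 above it. The four blocks stand in a row, 72 apart along their y axes, in any order, in a tray whose rim is lower than the blocks. (sizes in mm)
- block_oblong: fixed wooden block with the rectangular recess: 68 x 68 x 17 high; recess 33 (block x) x 53 (block y), 10 deep, centred. Origin: centre of the underside; recess floor 7, block top 17 above it. The four blocks stand in a row, 72 apart along their y axes, in any order, in a tray whose rim is lower than the blocks. (sizes in mm)
- loupe: bystander: black eye loupe, a cup 38 in diameter and 33 high standing on the worktop in front of the rack; origin at the centre of its underside (sizes in mm)
- parts_tin: bystander: round aluminium tin with a glazed lid, 47 in diameter and 14 high, on the worktop; origin at the centre of its underside (sizes in mm)
Things that resemble listed ones, but are neither listed nor needed, are in the scene too. Leave any pink or red look-alike of the die_small alone.

How it is judged:
By the outcome, as a careful person would: the job done as asked, in the order asked, and still so for the second after the job is handed in, with the robot touching nothing.
It also fails if it takes over 90 s, if anything falls off the work surface, if the arm or the gripper's body presses on something with over 40 N, if the wrist force passes 120 N, or if a joint passes its speed limit or range.

## Working session

There is one attempt and no reset: what is moved stays moved. The work goes in short steps, Python scripts to look and compute and a tool call to move; the robot and the scene stay as the last step left them, time stands still between calls to the robot, and variables do not carry over. Pictures are saved under pics/ and viewed, and the job is handed in when it is done.

Besides the shell and the picture viewer there is one more tool, called after "Call:" in YAML: its name, and indented under it one key for each argument. carry_out: Moves the arm, as the interface text tells. Its arguments: {"type":"object","properties":{"moves":{"type":"array","items":{"type":"array"}}},"required":["moves"]}

```bash
mkdir -p pics
python3 - <<'E'
from plant import ctrl, read_camera, camera_params, job
import cv2,numpy as np
for n in ("scene","top"):
    im=read_camera(n); cv2.imwrite(f"pics/{n}0.png",im[:,:,::-1]); p=camera_params(n)
    print(n,{k:(np.round(v,4).tolist()) for k,v in p.items()})
s=ctrl.read_state();print(s)
E
```

```text
scene {'fx': 406.4142, 'fy': 406.4142, 'cx': 271.8937, 'cy': 211.3008, 'T': [[-0.4916, 0.5045, -0.7098, -0.1076], [-0.8706, -0.2657, 0.4142, 0.3196], [0.0204, 0.8215, 0.5698, 0.548], [0.0, 0.0, 0.0, 1.0]]}
top {'fx': 384.7176, 'fy': 384.7176, 'cx': 278.235, 'cy': 206.9571, 'T': [[0.0221, 0.9764, -0.2148, 0.2833], [-0.9998, 0.0217, -0.004, -0.0377], [0.0008, 0.2149, 0.9766, 1.0612], [0.0, 0.0, 0.0, 1.0]]}
{'time_s': 0.1, 'joint_pos': array([ 1.03529872e+00,  3.08953374e-01,  1.63508606e+00,  3.03500212e-05,
        1.19975521e+00, -6.96849436e-02]), 'qd': array([-0.00033692, -0.0035764 , -0.00254019, -0.00138142,  0.00148078,
        0.00025571]), 'joint_efforts': array([-7.96174500e-04, -4.16409838e+01, -2.77644628e+01, -1.11421441e-04,
        4.11078916e-03, -1.03465891e-05]), 'ee_pos': array([0.28032763, 0.55773496, 0.23012712]), 'tool_rot': array([[ 4.49157630e-01,  8.93451792e-01, -1.14793125e-03],
       [ 8.93449834e-01, -4.49159061e-01, -1.87930891e-03],
       [-2.19467563e-03, -1.81513049e-04, -9.99997575e-01]]), 'wrist_force': array([0.09353696, 0.85417196, 0.89937168]), 'wrist_torque': array([ 0.01481108, -0.00052743,  0.04037645]), 'finger_gap': 0.08520194015653963}
```

View pics/scene0.png

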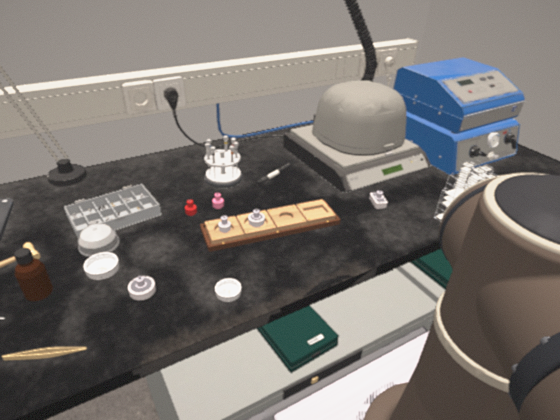

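View pics/top0.png

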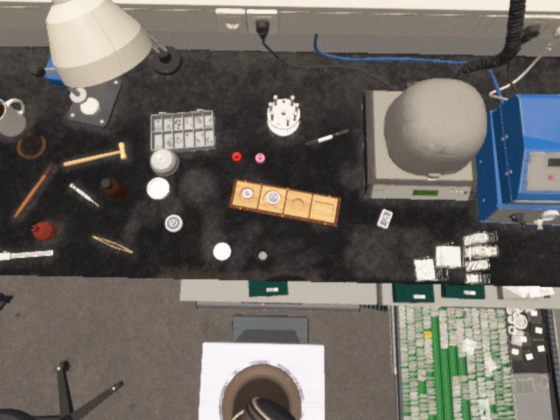

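```bash
cat > h.py <<'E'
import numpy as np
from plant import camera_params
P={n:camera_params(n) for n in ("scene","top")}
def ray(n,u,v):
    p=P[n];d=np.array([(u-p['cx'])/p['fx'],-(v-p['cy'])/p['fy'],-1]);T=np.array(p['T']);return T[:3,3],T[:3,:3]@d
def onz(n,u,v,z):
    o,d=ray(n,u,v);return o+d*(z-o[2])/d[2]
def proj(n,X):
    p=P[n];T=np.array(p['T']);c=T[:3,:3].T@(np.asarray(X)-T[:3,3]);return p['cx']+p['fx']*c[0]/-c[2],p['cy']-p['fy']*c[1]/-c[2]
def tri(a,b):
    A=np.zeros((3,3));B=np.zeros(3)
    for n,(u,v) in (("top",a),("scene",b)):
        o,d=ray(n,u,v);d/=np.linalg.norm(d);M=np.eye(3)-np.outer(d,d);A+=M;B+=M@o
    X=np.linalg.solve(A,B);return X
E
python3 - <<'E'
from h import *
import cv2
print(proj("top",[.28,.557,.23]),proj("scene",[.28,.557,.23]))
t=cv2.imread("pics/top0.png")
def crop(im,x0,x1,y0,y1,f,name): cv2.imwrite(name,cv2.resize(im[y0:y1,x0:x1],None,fx=f,fy=f,interpolation=cv2.INTER_CUBIC))
crop(t,140,270,140,270,4.5,"pics/t_a.png"); crop(t,225,405,160,280,4.4,"pics/t_b.png")
s=cv2.imread("pics/scene0.png")
crop(s,60,260,180,310,4,"pics/s_a.png");crop(s,190,400,180,260,3.8,"pics/s_b.png")
E
```

```text
(np.float64(-3.2748294958021233), np.float64(286.8097479645587)) (np.float64(-186.49343764687285), np.float64(357.5206766013466))
```

View pics/t_a.png

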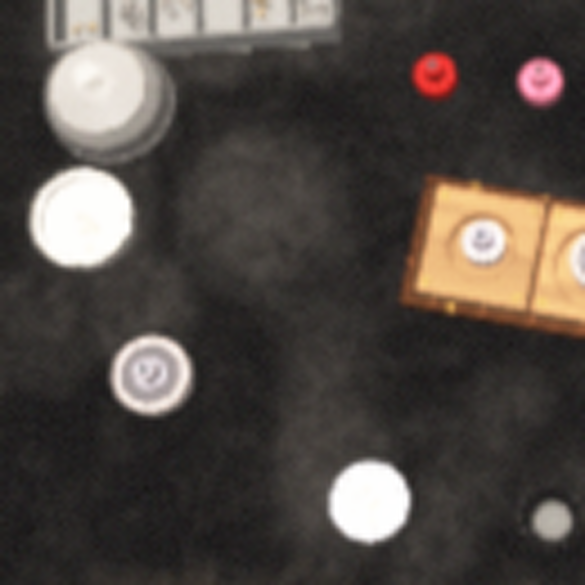

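View pics/t_b.png

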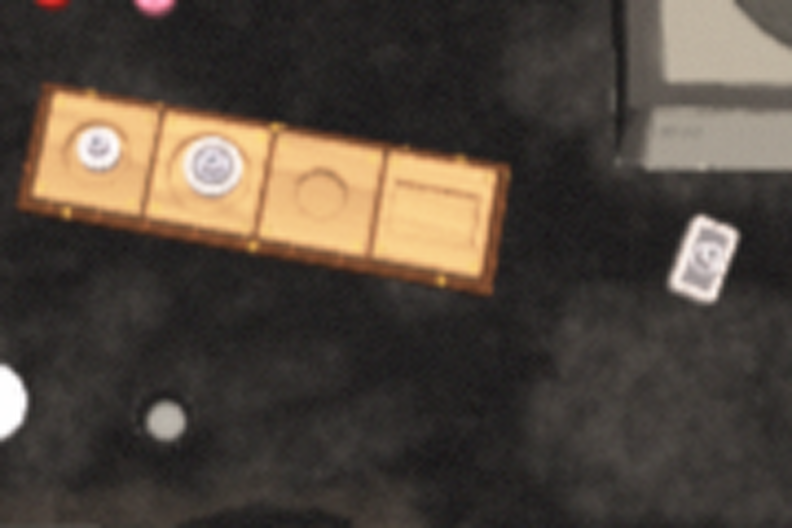

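View pics/s_a.png

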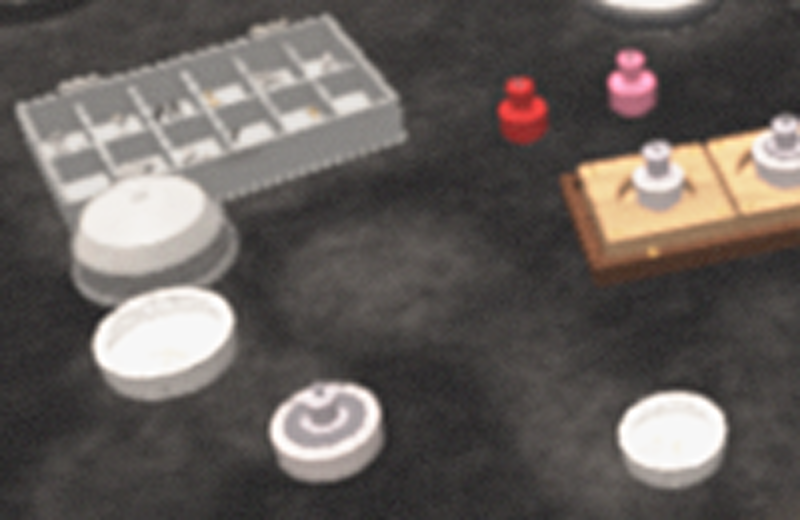

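View pics/s_b.png

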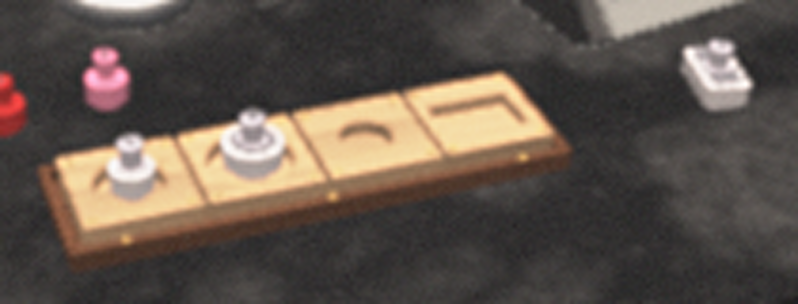

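```bash
cat > m.py <<'E'
from h import *
import cv2
def blobs(fn,lo,hi,roi,f=4,amin=30,bright=None):
    im=cv2.imread(fn);x0,x1,y0,y1=roi
    c=cv2.resize(im[y0:y1,x0:x1],None,fx=f,fy=f,interpolation=cv2.INTER_CUBIC)
    hsv=cv2.cvtColor(c,cv2.COLOR_BGR2HSV);m=cv2.inRange(hsv,lo,hi)
    cs,_=cv2.findContours(m,cv2.RETR_EXTERNAL,cv2.CHAIN_APPROX_NONE)
    out=[]
    for k in cs:
        k=k[:,0,:].astype(np.float32); k=(k+.5)/f-.5+np.array([x0,y0],np.float32)
        if cv2.contourArea(k)>amin: out.append(k)
    return out
E
python3 - <<'E'
from m import *
for n,roi in (("top",(140,400,150,270)),("scene",(60,400,180,310))):
    print(n)
    for k in blobs(f"pics/{n}0.png",(0,0,110),(180,60,255),roi):
        r=cv2.minAreaRect(k);print("white",np.round(r[0],1),np.round(r[1],1),round(r[2],1),"A",cv2.contourArea(k), np.round(onz(n,*r[0],.02),4))
    for k in blobs(f"pics/{n}0.png",(8,70,130),(30,255,255),roi,amin=100):
        r=cv2.minAreaRect(k);print("wood",np.round(r[0],1),np.round(r[1],1),round(r[2],1),cv2.contourArea(k)); 
        a=cv2.approxPolyDP(cv2.convexHull(k),2.5,True)[:,0];print(a.round(1).tolist());print(np.array([onz(n,*q,.022) for q in a]).round(4).tolist())
E
```

```text
top
white [262.3 255.2] [8.1 8.3] 45.0 A 53.53125 [0.3782 0.0066 0.02  ]
white [221.6 251.1] [18.6 18.7] 45.0 A 273.4375 [0.3868 0.117  0.02  ]
white [173.1 222.8] [18.2 18. ] 90.0 A 255.4375 [0.4615 0.2541 0.02  ]
white [384.5 218.5] [12.2 19.1] 20.1 A 213.25 [ 0.4863 -0.3266  0.02  ]
white [272.9 197.4] [13.1 13.1] 45.0 A 135.28125 [ 0.5393 -0.0179  0.02  ]
white [246.9 193.4] [9.5 9.5] 90.0 A 71.46875 [0.5492 0.055  0.02  ]
white [384.9 190.9] [29.3 15. ] 1.3 A 399.46875 [ 0.5648 -0.3307  0.02  ]
white [157.8 188.1] [22.8 23.7] 45.0 A 425.09375 [0.5589 0.305  0.02  ]
white [386.1 164.8] [30.2 26.5] 90.0 A 625.375 [ 0.6418 -0.3371  0.02  ]
white [162.9 161.6] [24.  26.5] 90.0 A 511.03125 [0.637  0.2975 0.02  ]
wood [284.8 202.2] [108.3  29.7] 10.1 2767.96875
[[234.10000610351562, 184.10000610351562], [237.10000610351562, 179.89999389648438], [336.6000061035156, 197.39999389648438], [336.6000061035156, 219.60000610351562], [324.6000061035156, 224.39999389648438], [239.39999389648438, 208.89999389648438], [230.89999389648438, 203.10000610351562]]
[[0.5746, 0.0916, 0.022], [0.5871, 0.
[... 484 characters left out ...]
 0.5431 -0.0198  0.02  ]
white [378.1 199.2] [20.9 15.4] 63.4 A 251.25 [ 0.4754 -0.3153  0.02  ]
white [119.  229.9] [84.  92.6] 72.3 A 4780.625 [0.6405 0.2557 0.02  ]
white [365.5 184.9] [10.5 39.2] 90.0 A 220.875 [ 0.5418 -0.3324  0.02  ]
white [222.1 181.6] [ 4.  28.5] 90.0 A 78.96875 [ 0.7239 -0.0174  0.02  ]
wood [269.4 221.6] [ 26.6 136.2] 79.2 2772.78125
[[338.1000061035156, 218.60000610351562], [209.60000610351562, 245.89999389648438], [200.89999389648438, 224.60000610351562], [206.10000610351562, 220.10000610351562], [319.8999938964844, 198.60000610351562]]
[[0.4539, -0.1792, 0.022], [0.4997, 0.1083, 0.022], [0.5751, 0.0976, 0.022], [0.5852, 0.0815, 0.022], [0.5404, -0.1903, 0.022]]
```

Run:
```python
from m import *
import itertools
# light wood
for n,roi in (("top",(225,350,170,235)),("scene",(190,350,190,260))):
    im=cv2.imread(f"pics/{n}0.png");x0,x1,y0,y1=roi
    c=cv2.resize(im[y0:y1,x0:x1],None,fx=6,fy=6,interpolation=cv2.INTER_CUBIC)
    hsv=cv2.cvtColor(c,cv2.COLOR_BGR2HSV)
    print(n,[hsv[int((v-y0+.5)*6),int((u-x0+.5)*6)].tolist() for u,v in ((255,205),(290,195),(310,215))] if n=="top" else 0)
    m=cv2.inRange(hsv,(8,60,185),(30,255,255))
    cv2.imwrite(f"pics/{n}_m.png",m)
```

```text
top [[19, 123, 242], [18, 113, 246], [17, 122, 239]]
scene 0
```

View pics/top_m.png

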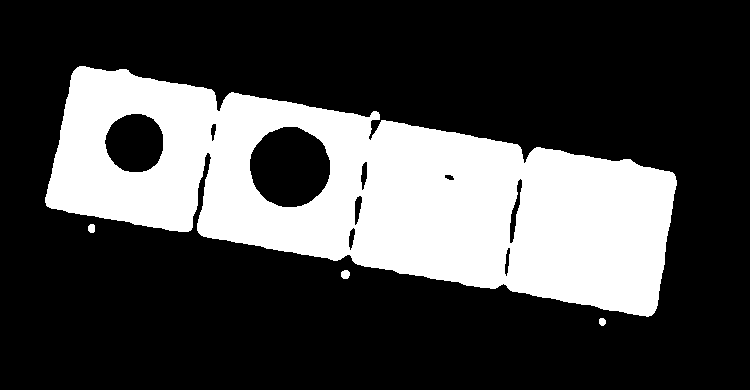

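View pics/scene_m.png

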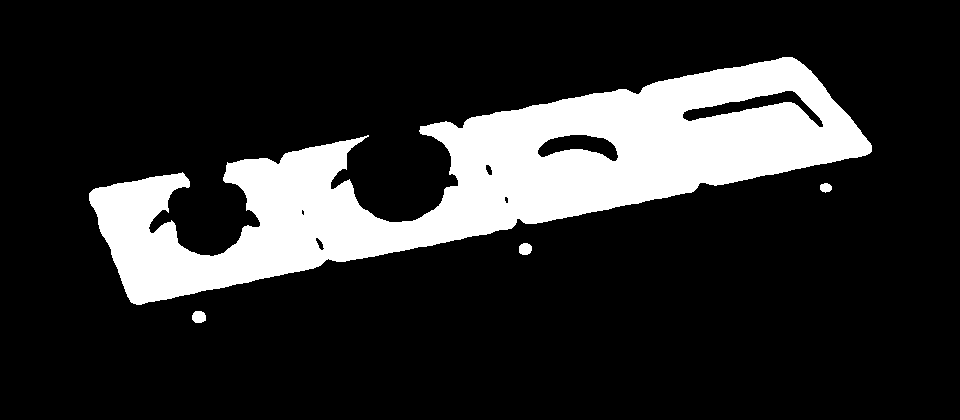

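```bash
cat > rack.py <<'E'
from m import *
G={"top":([(75,66),(677,173),(655,317),(45,207)],225,170),"scene":([(88,189),(800,57),(873,153),(133,304)],190,190)}
C={}
for n,(q,x0,y0) in G.items():
    m=cv2.imread(f"pics/{n}_m.png",0); m=cv2.morphologyEx(m,cv2.MORPH_CLOSE,np.ones((15,15)));m=cv2.morphologyEx(m,cv2.MORPH_OPEN,np.ones((25,25)))
    cs,_=cv2.findContours(m,cv2.RETR_EXTERNAL,cv2.CHAIN_APPROX_NONE);k=max(cs,key=cv2.contourArea)[:,0].astype(float)
    q=np.array(q,float);L=[]
    for i in range(4):
        a,b=q[i],q[(i+1)%4];d=b-a;l=np.hypot(*d);d/=l;r=k-a;t=r@d/l;e=r@np.array([-d[1],d[0]])
        s=k[(t>.08)&(t<.92)&(abs(e)<9)]
        L.append(cv2.fitLine(s.astype(np.float32),cv2.DIST_HUBER,0,.01,.01).ravel())
    c=[]
    for i in range(4):
        a,b=L[i-1],L[i];M=np.array([[a[0],-b[0]],[a[1],-b[1]]]);t=np.linalg.solve(M,[b[2]-a[2],b[3]-a[3]]);c.append([a[2]+t[0]*a[0],a[3]+t[0]*a[1]])
    C[n]=(np.array(c)+.5)/6-.5+[x0,y0]
X=np.array([tri(a,b) for a,b in zip(C["top"],C["scene"])])
if __name__=="__main__":
    print(X.round(4))
    for n in C:
        for z in(.017,.022,.027):
            Y=np.array([onz(n,*c,z) for c in C[n]]);e=[np.linalg.norm(Y[i]-Y[(i+1)%4]) for i in range(4)]
            print(n,z,Y[:,:2].round(4).tolist(),np.round(e,4),Y.mean(0).round(4))
            w=np.sum([Y[0]-Y[1],Y[3]-Y[2]],0);print("ang yaxis",np.degrees(np.arctan2(w[1],w[0])))
E
python3 rack.py
```

```text
[[ 0.5869  0.0851  0.0182]
 [ 0.5404 -0.1977  0.0197]
 [ 0.4727 -0.187   0.0175]
 [ 0.5186  0.0961  0.0176]]
top 0.017 [[0.5871, 0.085], [0.5414, -0.1978], [0.4726, -0.1872], [0.5182, 0.0953]] [0.2865 0.0696 0.2862 0.0696] [ 0.5298 -0.0512  0.017 ]
ang yaxis 80.82044090381447
top 0.022 [[0.5856, 0.0844], [0.5401, -0.1971], [0.4717, -0.1865], [0.5171, 0.0947]] [0.2851 0.0692 0.2848 0.0693] [ 0.5287 -0.0511  0.022 ]
ang yaxis 80.82044090381449
top 0.027 [[0.5842, 0.0838], [0.5389, -0.1963], [0.4708, -0.1858], [0.516, 0.094]] [0.2837 0.0689 0.2834 0.069 ] [ 0.5275 -0.0511  0.027 ]
ang yaxis 80.82044090381449
scene 0.017 [[0.5886, 0.0847], [0.5434, -0.2007], [0.4733, -0.1873], [0.5201, 0.0965]] [0.289  0.0714 0.2877 0.0695] [ 0.5314 -0.0517  0.017 ]
ang yaxis 80.825012999708
scene 0.022 [[0.5821, 0.0869], [0.5373, -0.1958], [0.4679, -0.1825], [0.5142, 0.0986]] [0.2863 0.0707 0.2849 0.0689] [ 0.5254 -0.0482  0.022 ]
ang yaxis 80.825012999708
scene 0.027 [[0.5755, 0.0891], [0.5312, -0.1909], [0.4624, -0.1778], [0.5083, 0.1007]] [0.2835 0.0701 0.2822 0.0682] [ 0.5193 -0.0447  0.027 ]
ang yaxis 80.82501299970798
```

Run:
```python
from m import *
t=cv2.imread("pics/top0.png");s=cv2.imread("pics/scene0.png")
def tile(im,pts,r=13,f=14):
    return np.hstack([cv2.resize(im[v-r:v+r+1,u-r:u+r+1],(264,264),interpolation=cv2.INTER_LANCZOS4) for u,v in pts])
cv2.imwrite("pics/z1.png",np.vstack([tile(t,[(173,223),(384,218),(273,197)]),tile(s,[(141,286),(378,199),(256,218)])]))
cv2.imwrite("pics/z2.png",np.hstack([tile(t,[(247,193)]),tile(s,[(224,223)])]))
for n,u,v,z in (("top",173.1,222.8,.0125),("top",384.5,218.5,.0125),("top",272.9,197.4,.0215),("top",246.9,193.4,.0215)): print(onz(n,u,v,z).round(4))
```

```text
[0.4626 0.2563 0.0125]
[ 0.4877 -0.3287  0.0125]
[ 0.5388 -0.018   0.0215]
[0.5487 0.0548 0.0215]
```

View pics/z1.png

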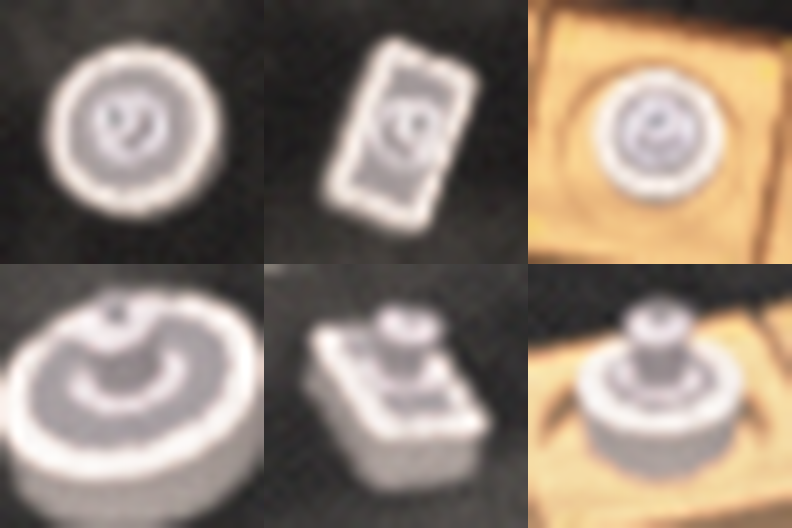

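View pics/z2.png

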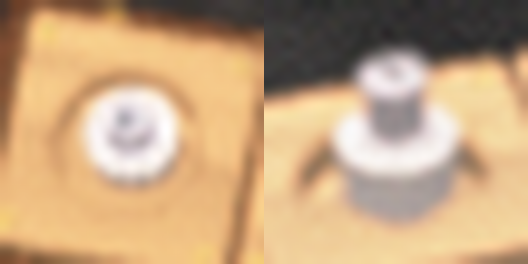

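Run:
```python
from m import *
for nm,a,b,z in (("L",(171.6,221.3),(139.3,277.5),.036),("O",(385.7,216.8),(379.2,191.2),.036),("M",(272.6,195.6),(256,209.2),.045),("S",(246.5,191.3),(223.4,216.5),.045)):
    print(nm,tri(a,b).round(4),onz("top",*a,z).round(4),onz("scene",*b,z).round(4))
```

```text
L [0.4636 0.2559 0.0326] [0.4626 0.2541 0.036 ] [0.4604 0.257  0.036 ]
O [ 0.4883 -0.327   0.0323] [ 0.4879 -0.3257  0.036 ] [ 0.4837 -0.3227  0.036 ]
M [ 0.5375 -0.0172  0.0484] [ 0.5381 -0.0175  0.045 ] [ 0.5421 -0.0192  0.045 ]
S [0.5488 0.0545 0.0456] [0.5486 0.054  0.045 ] [0.5501 0.0547 0.045 ]
```

Call:
carry_out:
  moves:
    - [[0.45,-0.84,-0.1],-1,-1]
    - [[0.45,-0.84,-0.1],-1,-1]
    - [[0.45,-0.84,-0.1],-1,-1]
    - [[0.45,-0.84,-0.1],-1,-1]
    - [[0.45,-0.84,-0.1],-1,-1]
    - [[0.45,-0.84,-0.1],-1,-1]
    - [[0.45,-0.84,-0.1],-1,-1]
    - [[0.45,-0.84,-0.1],-1,-1]
    - [[0.45,-0.84,-0.1],-1,-1]
    - [[0.45,-0.84,-0.1],-1,-1]

```text
time_s: 1.1
ee_pos: [0.4597, 0.2117, 0.1846]
tool_rot: [[1.0, 0.025, -0.006], [0.025, -1.0, -0.0], [-0.006, -0.0, -1.0]]
wrist_force: [1.2, -0.3, 0.4]
finger_gap: 0.0854
```

Call:
carry_out:
  moves:
    - [[0.44,-0.78,-0.25],-0.35,-0.2]
    - [[0.44,-0.78,-0.25],-0.35,-0.2]
    - [[0.44,-0.78,-0.25],-0.35,-0.2]
    - [[0.44,-0.78,-0.25],-0.35,-0.2]
    - [[0.4,-0.7,-0.25],-0.35,-0.2]
    - [[0,0,0],0,-0.2]
    - [[0,0,0],0,-0.2]

```text
time_s: 1.8
ee_pos: [0.5482, 0.0473, 0.13]
tool_rot: [[0.985, -0.174, -0.009], [-0.174, -0.985, 0.001], [-0.009, 0.001, -1.0]]
wrist_force: [0.3, 0.3, -0.7]
finger_gap: 0.0516
```

```bash
cat > st.py <<'E'
from plant import ctrl
import numpy as np,sys
s=ctrl.read_state();R=s['tool_rot'];p=s['ee_pos']
print(s['time_s'],p.round(4),"yaw",np.degrees(np.arctan2(R[1,0],R[0,0])).round(2),"tz",R[:,2].round(4),"F",s['wrist_force'].round(2),"gap",round(s['finger_gap'],4))
if len(sys.argv)>3:
    t=np.array([float(a) for a in sys.argv[1:4]]);print("units",((t-p)/.04).round(3))
E
python3 st.py .5487 .0546 .10
```

```text
1.8 [0.5482 0.0473 0.13  ] yaw -10.01 tz [-8.8e-03  6.0e-04 -1.0e+00] F [ 0.26  0.34 -0.73] gap 0.0516
units [ 0.012  0.183 -0.75 ]
```

Call:
carry_out:
  moves:
    - [[0.01,0.18,-0.4],0.1,-0.2]
    - [[0,0,-0.3],0,-0.2]
    - [[0,0,0],0,-0.2]

```text
time_s: 2.1
ee_pos: [0.5475, 0.0566, 0.1016]
tool_rot: [[0.987, -0.161, -0.009], [-0.161, -0.987, 0.001], [-0.009, 0.0, -1.0]]
wrist_force: [-0.9, -0.2, 0.6]
finger_gap: 0.0513
```

```bash
cat > pic.py <<'E'
import sys
from m import *
from plant import read_camera
n,u,v,r,name=sys.argv[1],*map(int,sys.argv[2:5]),sys.argv[5]
im=read_camera(n)[:,:,::-1];cv2.imwrite(f"pics/{name}_full.png",im)
y0,x0=max(v-r*3//4,0),max(u-r,0)
c=im[y0:v+r*3//4,x0:u+r];f=min(800/c.shape[1],600/c.shape[0]);cv2.imwrite(f"pics/{name}.png",cv2.resize(c,None,fx=f,fy=f,interpolation=cv2.INTER_CUBIC)[:600,:800]);print(x0,y0,f)
E
python3 st.py .5487 .0546 .0335; python3 pic.py scene 224 205 60 a1
```

```text
2.1 [0.5475 0.0566 0.1016] yaw -9.26 tz [-0.0091  0.001  -1.    ] F [-0.93 -0.2   0.56] gap 0.0513
units [ 0.029 -0.049 -1.703]
164 160 6.666666666666667
```

View pics/a1.png

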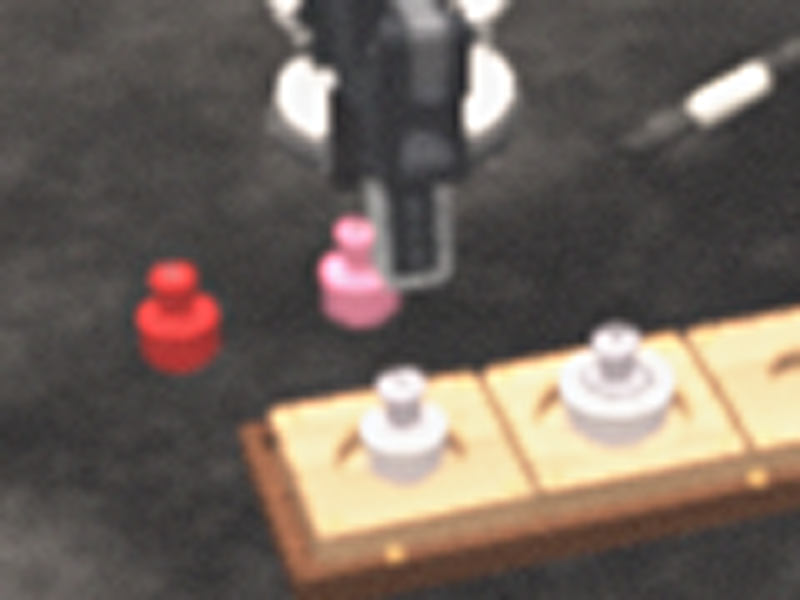

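Call:
carry_out:
  moves:
    - [[0.03,-0.05,-0.5],0,-0.2]
    - [[0,0,-0.5],0,-0.2]
    - [[0,0,-0.4],0,-0.2]
    - [[0,0,-0.15],0,-0.2]
    - [[0,0,0],0,-0.2]

```text
time_s: 2.65
ee_pos: [0.5518, 0.0571, 0.043]
tool_rot: [[0.988, -0.156, -0.001], [-0.156, -0.988, 0.001], [-0.001, -0.001, -1.0]]
wrist_force: [-0.0, -0.5, 1.5]
finger_gap: 0.0514
```

```bash
python3 st.py .5487 .0546 .0345; python3 pic.py scene 224 205 60 a2;python3 pic.py top 247 193 50 a3
```

```text
2.65 [0.5518 0.0571 0.043 ] yaw -9.0 tz [-6.0e-04  1.3e-03 -1.0e+00] F [-0.05 -0.54  1.5 ] gap 0.0514
units [-0.077 -0.063 -0.213]
164 160 6.666666666666667
197 156 8.0
```

View pics/a2.png

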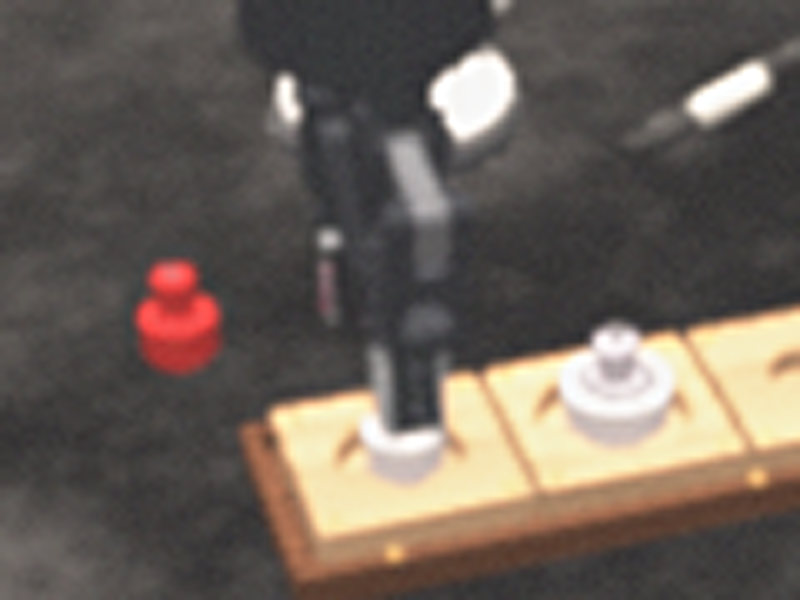

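View pics/a3.png

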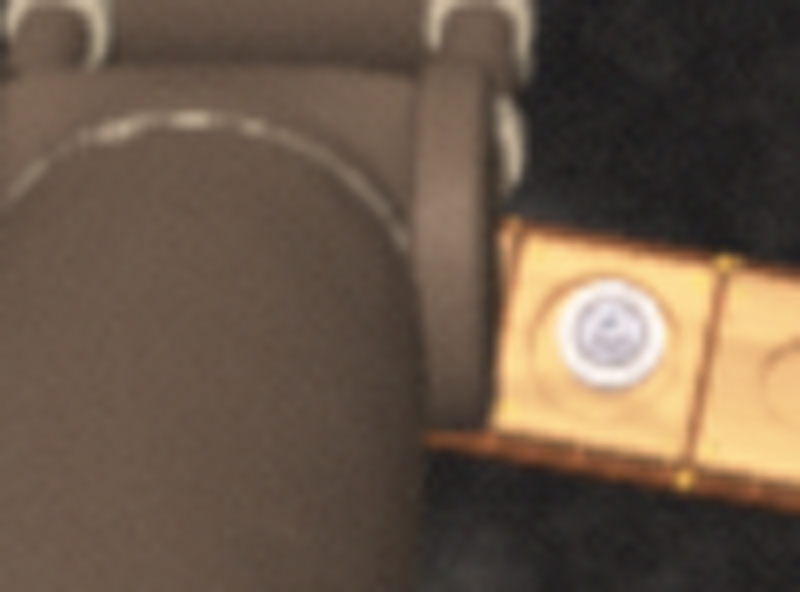

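Call:
carry_out:
  moves:
    - [[-0.06,-0.05,-0.12],0,-0.2]
    - [[0,0,-0.09],0,-0.2]
    - [[0,0,0],0,0.2]
    - [[0,0,0],0,1]
    - [[0,0,0],0,1]
    - [[0,0,0],0,1]
    - [[0,0,0],0,1]

```text
time_s: 3.45
ee_pos: [0.5524, 0.0549, 0.0381]
tool_rot: [[0.988, -0.157, 0.007], [-0.157, -0.988, 0.001], [0.006, -0.002, -1.0]]
wrist_force: [0.2, 0.0, 0.0]
finger_gap: 0.0112
```

```bash
python3 st.py .5487 .0546 .0345; python3 pic.py scene 224 205 60 a4
```

```text
3.45 [0.5524 0.0549 0.0381] yaw -9.01 tz [ 0.0067  0.0014 -1.    ] F [0.2  0.03 0.05] gap 0.0112
units [-0.093 -0.007 -0.089]
164 160 6.666666666666667
```

View pics/a4.png

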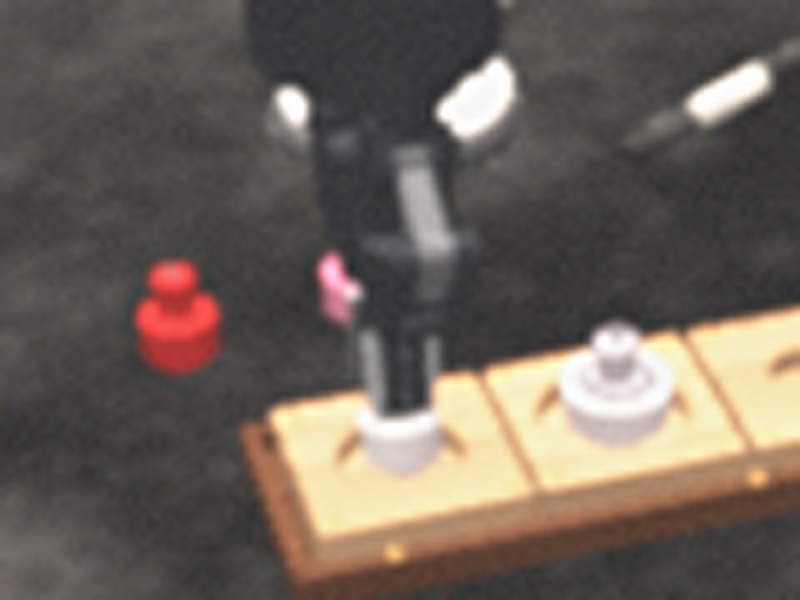

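Call:
carry_out:
  moves:
    - [[0,0,0],0,0.3]
    - [[-0.05,0,0],0,0.3]
    - [[-0.02,0,-0.1],0,0.3]
    - [[0,0,-0.03],0,0.3]
    - [[0,0,-0.02],0,1]
    - [[0,0,0],0,1]
    - [[0,0,0],0,1]
    - [[0,0,0],0,1]

```text
time_s: 4.3
ee_pos: [0.5502, 0.0552, 0.0344]
tool_rot: [[0.988, -0.157, 0.007], [-0.157, -0.988, 0.002], [0.006, -0.003, -1.0]]
wrist_force: [-1.1, 0.9, 0.2]
finger_gap: 0.0108
```

```bash
python3 st.py .5487 .0546 .0345; python3 pic.py scene 224 205 60 a5
```

```text
4.3 [0.5502 0.0552 0.0344] yaw -9.01 tz [ 0.0067  0.0018 -1.    ] F [-1.12  0.92  0.17] gap 0.0108
units [-0.037 -0.015  0.001]
164 160 6.666666666666667
```

View pics/a5.png

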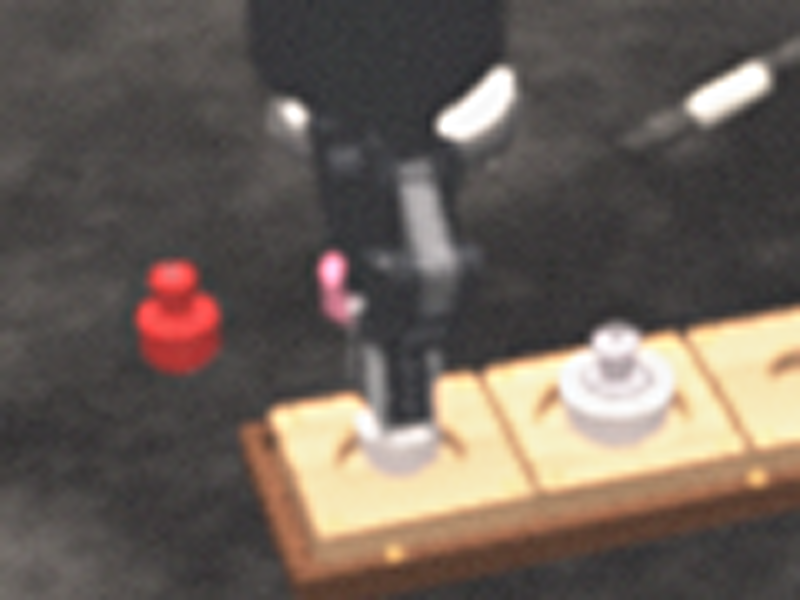

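Call:
carry_out:
  moves:
    - [[0,0,0.3],0,1]
    - [[0,0,0.5],0,1]
    - [[0,0,0.6],0,1]
    - [[0,0,0.3],0,1]
    - [[-0.1,-0.6,0],0,1]
    - [[-0.1,-0.8,0],0,1]
    - [[-0.1,-0.8,0],0,1]
    - [[-0.1,-0.8,0],0,1]
    - [[-0.1,-0.5,0],0,1]
    - [[0,0,0],0,1]

```text
time_s: 5.35
ee_pos: [0.5279, -0.0886, 0.1074]
tool_rot: [[0.988, -0.153, 0.007], [-0.153, -0.988, 0.001], [0.006, -0.002, -1.0]]
wrist_force: [0.3, 0.9, -0.8]
finger_gap: 0.0107
```

```bash
python3 st.py .5238 -.0867 .05; python3 pic.py scene 285 205 60 b1
```

```text
5.35 [ 0.5279 -0.0886  0.1074] yaw -8.8 tz [ 0.0066  0.0011 -1.    ] F [ 0.25  0.91 -0.76] gap 0.0107
units [-0.104  0.047 -1.434]
225 160 6.666666666666667
```

View pics/b1.png

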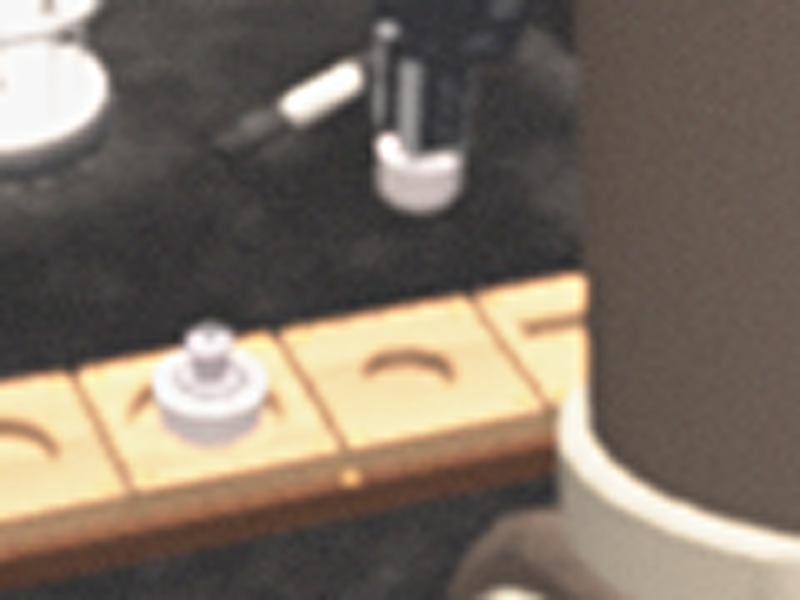

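Run:
```python
from m import *
im=cv2.imread("pics/b1_full.png")
X=np.array([.5279,-.0886,.1074])
u,v=proj("scene",X-[0,0,.0134]);print("pred body mid",u,v,"in crop",(np.array([u-225,v-160])+.5)*6.667)
for k in blobs("pics/b1_full.png",(0,0,100),(180,70,255),(270,305,170,200),amin=20):
    print(k.min(0),k.max(0),cv2.minAreaRect(k)[0])
print((np.array(proj("scene",[.5238,-.0867,.019]))-[225,160]+.5)*6.667)
a=.0155;t=np.linspace(0,6.28,40)
pts=np.array([proj("scene",[.5238+a*np.cos(q),-.0867+a*np.sin(q),.019]) for q in t]);pts=((pts-[225,160]+.5)*6.667).astype(int)
c=cv2.imread("pics/b1.png");cv2.polylines(c,[pts],True,(0,255,0),1)
for dz in(-.005,-.0199): 
    pts=np.array([proj("scene",X+[.013*np.cos(q),.013*np.sin(q),dz]) for q in t]);cv2.polylines(c,[((pts-[225,160]+.5)*6.667).astype(int)],True,(0,0,255),1)
cv2.imwrite("pics/b1o.png",c)
```

```text
pred body mid 287.47434317585265 185.3563224171036 in crop [419.84994595 172.38410155]
[280.625 169.625] [294.125 191.625] (287.375, 180.625)
[269.625 169.625] [279.375 178.625] (273.70220947265625, 173.003662109375)
[411.99115887 369.23711366]
```

View pics/b1o.png

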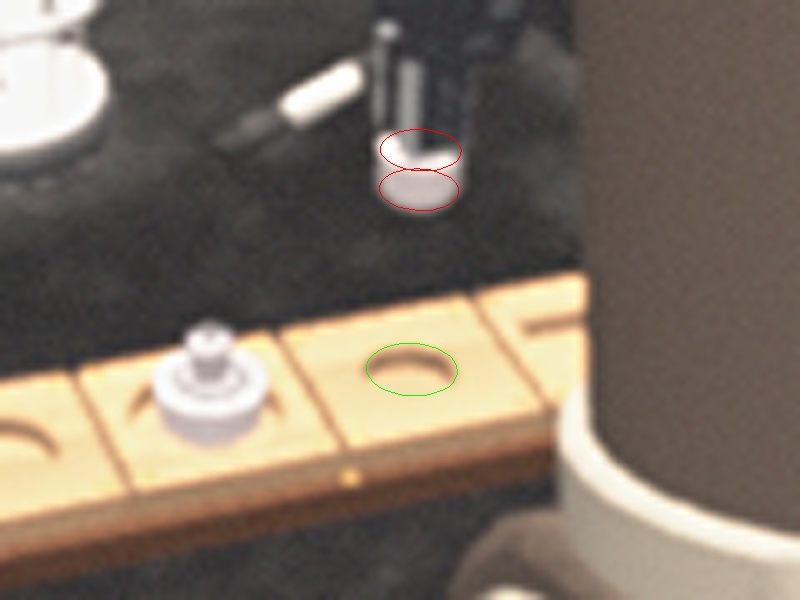

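Call:
carry_out:
  moves:
    - [[-0.1,0.06,-0.3],0,1]
    - [[0,0,-0.4],0,1]
    - [[0,0,-0.4],0,1]
    - [[0,0,-0.15],0,1]
    - [[0,0,0],0,1]

```text
time_s: 5.9
ee_pos: [0.5225, -0.0795, 0.0536]
tool_rot: [[0.989, -0.149, 0.005], [-0.149, -0.989, 0.004], [0.004, -0.005, -1.0]]
wrist_force: [0.2, 0.2, -0.6]
finger_gap: 0.0107
```

```bash
python3 st.py .5238 -.086 .0345; python3 pic.py scene 285 205 60 b2
```

```text
5.9 [ 0.5225 -0.0795  0.0536] yaw -8.55 tz [ 0.005   0.0041 -1.    ] F [ 0.18  0.19 -0.56] gap 0.0107
units [ 0.031 -0.162 -0.478]
225 160 6.666666666666667
```

View pics/b2.png

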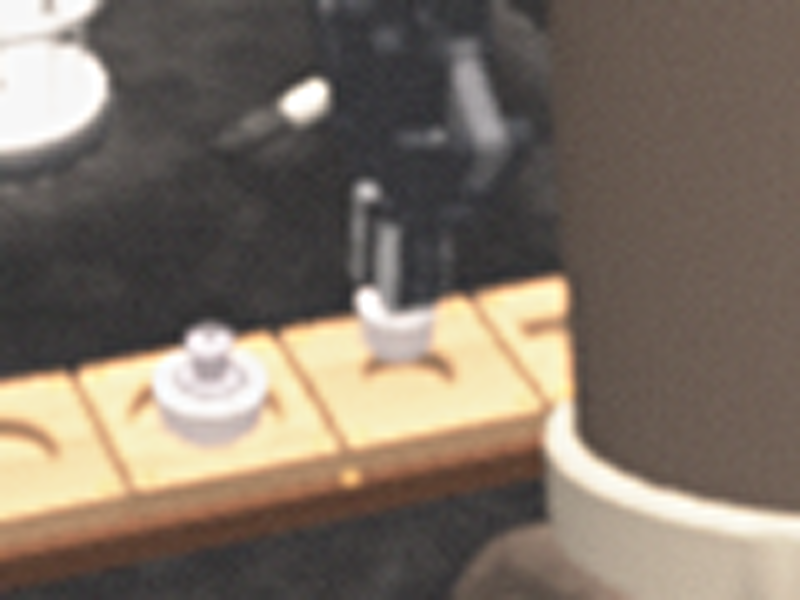

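Call:
carry_out:
  moves:
    - [[0.03,-0.15,0],0,1]
    - [[0,0,0],0,1]
    - [[0,0,0],0,1]

```text
time_s: 6.25
ee_pos: [0.5252, -0.0854, 0.0552]
tool_rot: [[0.989, -0.147, 0.008], [-0.147, -0.989, 0.004], [0.007, -0.005, -1.0]]
wrist_force: [0.3, -0.5, -0.1]
finger_gap: 0.0108
```

```bash
python3 st.py .5238 -.086 .0345; python3 pic.py scene 285 205 60 b3
```

```text
6.25 [ 0.5252 -0.0854  0.0552] yaw -8.47 tz [ 0.0076  0.0036 -1.    ] F [ 0.35 -0.53 -0.05] gap 0.0108
units [-0.035 -0.015 -0.518]
225 160 6.666666666666667
```

View pics/b3.png

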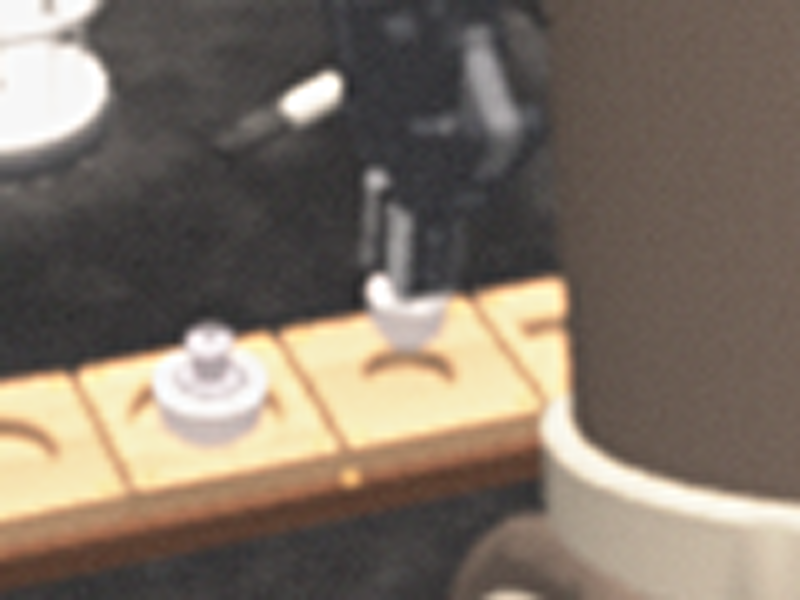

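Centred within 1.5 mm. Lowering gently.

Call:
carry_out:
  moves:
    - [[-0.03,0,-0.15],0,1]
    - [[0,0,-0.12],0,1]
    - [[0,0,-0.1],0,1]
    - [[0,0,-0.08],0,1]
    - [[0,0,0],0,1]

```text
time_s: 6.8
ee_pos: [0.5251, -0.0859, 0.0392]
tool_rot: [[0.989, -0.148, 0.009], [-0.148, -0.989, 0.004], [0.008, -0.005, -1.0]]
wrist_force: [-1.8, -0.6, 3.0]
finger_gap: 0.0108
```

```bash
python3 st.py .5238 -.086 .0345; python3 pic.py scene 285 205 60 b4
```

```text
6.8 [ 0.5251 -0.0859  0.0392] yaw -8.52 tz [ 0.0086  0.0035 -1.    ] F [-1.77 -0.63  3.05] gap 0.0108
units [-0.031 -0.002 -0.117]
225 160 6.666666666666667
```

View pics/b4.png

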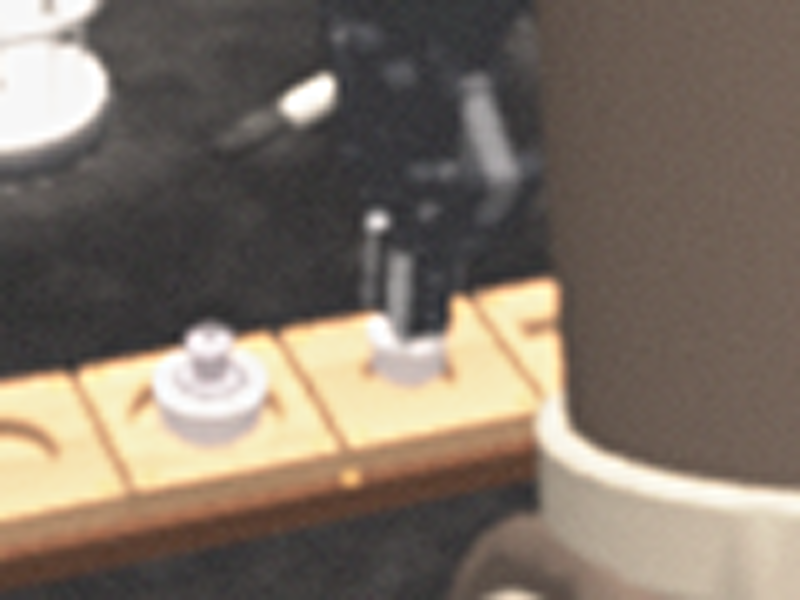

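Call:
carry_out:
  moves:
    - [[-0.03,0,-0.06],0,1]
    - [[0,0,-0.06],0,1]
    - [[0,0,-0.04],0,1]
    - [[0,0,0],0,1]

```text
time_s: 7.25
ee_pos: [0.524, -0.0856, 0.0342]
tool_rot: [[0.989, -0.148, 0.008], [-0.148, -0.989, 0.004], [0.007, -0.005, -1.0]]
wrist_force: [0.1, 0.5, 1.2]
finger_gap: 0.0107
```

```bash
python3 st.py .5238 -.086 .0345
```

```text
7.25 [ 0.524  -0.0856  0.0342] yaw -8.52 tz [ 0.0079  0.0042 -1.    ] F [0.1  0.52 1.18] gap 0.0107
units [-0.006 -0.01   0.007]
```

Call:
carry_out:
  moves:
    - [[0,0,-0.03],0,1]
    - [[0,0,0],0,0.6]
    - [[0,0,0],0,0.2]
    - [[0,0,0],0,-0.1]
    - [[0,0,0],0,-0.1]
    - [[0,0,0.3],0,-0.1]
    - [[0,0,0.5],0,-0.1]
    - [[0,0,0.6],0,-0.1]
    - [[0,0,0.3],0,-0.1]
    - [[0,0,0],0,-0.1]

```text
time_s: 8.25
ee_pos: [0.5243, -0.0857, 0.1053]
tool_rot: [[0.989, -0.148, 0.007], [-0.148, -0.989, 0.005], [0.006, -0.006, -1.0]]
wrist_force: [0.0, -0.5, 0.7]
finger_gap: 0.047
```

```bash
python3 st.py .5385 -.0178 .09;  python3 pic.py scene 285 205 60 b5
```

```text
8.25 [ 0.5243 -0.0857  0.1053] yaw -8.54 tz [ 0.0071  0.0045 -1.    ] F [ 0.04 -0.49  0.71] gap 0.047
units [ 0.354  1.698 -0.382]
225 160 6.666666666666667
```

View pics/b5.png

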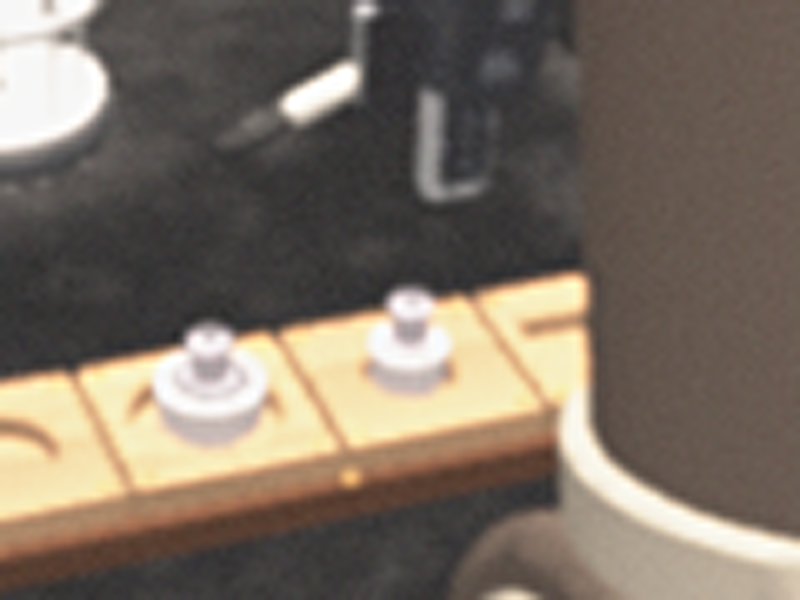

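Call:
carry_out:
  moves:
    - [[0.1,0.5,0],0,-0.1]
    - [[0.13,0.6,0],0,-0.1]
    - [[0.13,0.5,0],0,-0.1]
    - [[0,0,0],0,-0.1]
    - [[0,0,0],0,-0.1]
    - [[0,0,-0.4],0,-0.1]
    - [[0,0,-0.4],0,-0.1]
    - [[0,0,-0.3],0,-0.1]
    - [[0,0,0],0,-0.1]
    - [[0,0,0],0,-0.1]

```text
time_s: 9.3
ee_pos: [0.5333, -0.0234, 0.0529]
tool_rot: [[0.988, -0.152, -0.004], [-0.152, -0.988, 0.004], [-0.005, -0.003, -1.0]]
wrist_force: [0.3, -0.9, 0.3]
finger_gap: 0.047
```

```bash
python3 st.py .539 -.0175 .0345;  python3 pic.py scene 256 205 60 c1
```

```text
9.3 [ 0.5333 -0.0234  0.0529] yaw -8.74 tz [-0.0041  0.004  -1.    ] F [ 0.35 -0.85  0.33] gap 0.047
units [ 0.144  0.147 -0.461]
196 160 6.666666666666667
```

View pics/c1.png

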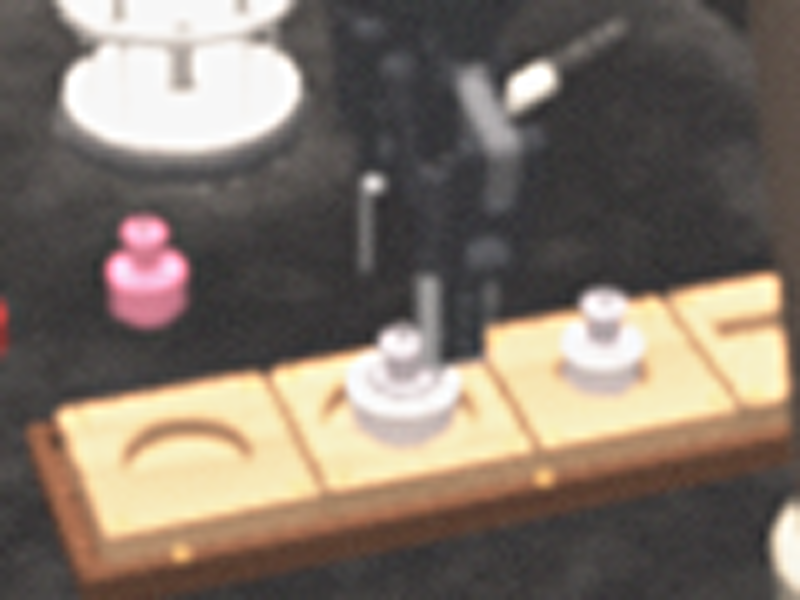

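Call:
carry_out:
  moves:
    - [[0.14,0.15,0],0,-0.1]
    - [[0,0,0],0,-0.1]
    - [[0,0,0],0,-0.1]
    - [[0,0,-0.15],0,-0.1]
    - [[0,0,-0.15],0,-0.1]
    - [[0,0,-0.1],0,-0.1]
    - [[0,0,-0.05],0,-0.1]

```text
time_s: 10.05
ee_pos: [0.5416, -0.0171, 0.0363]
tool_rot: [[0.988, -0.152, 0.001], [-0.152, -0.988, 0.003], [0.001, -0.003, -1.0]]
wrist_force: [-0.6, 0.3, -0.1]
finger_gap: 0.0469
```

```bash
python3 st.py .539 -.0175 .0345;  python3 pic.py scene 256 205 60 c2
```

```text
10.05 [ 0.5416 -0.0171  0.0363] yaw -8.73 tz [ 0.0013  0.0033 -1.    ] F [-0.57  0.26 -0.1 ] gap 0.0469
units [-0.066 -0.011 -0.045]
196 160 6.666666666666667
```

View pics/c2.png

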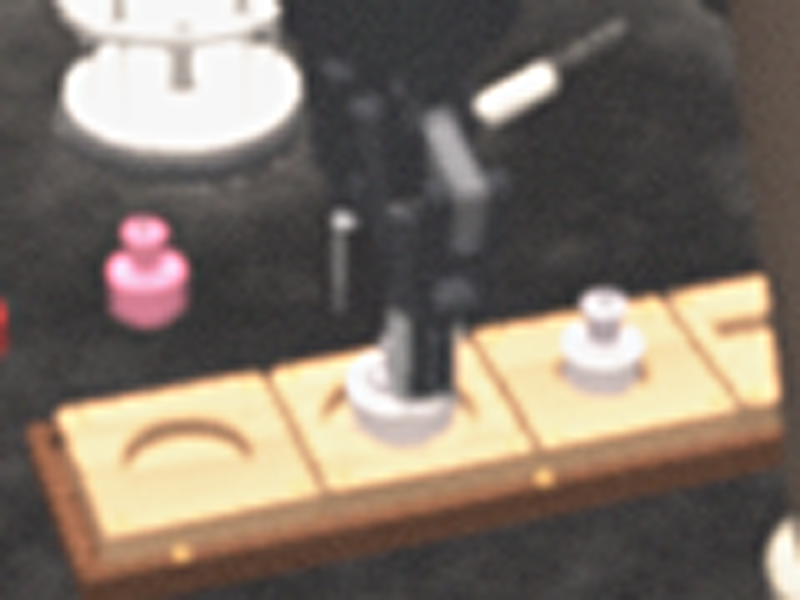

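Call:
carry_out:
  moves:
    - [[-0.07,0,-0.04],0,-0.1]
    - [[-0.02,0,-0.02],0,0.2]
    - [[0,0,0],0,1]
    - [[0,0,0],0,1]
    - [[0,0,0],0,1]
    - [[0,0,0],0,1]
    - [[0,0,0],0,1]

```text
time_s: 10.8
ee_pos: [0.5385, -0.0173, 0.0351]
tool_rot: [[0.988, -0.152, 0.003], [-0.152, -0.988, 0.003], [0.002, -0.004, -1.0]]
wrist_force: [0.9, 0.1, -0.9]
finger_gap: 0.011
```

```bash
python3 st.py .539 -.0175 .0345;  python3 pic.py scene 256 205 60 c3
```

```text
10.8 [ 0.5385 -0.0173  0.0351] yaw -8.73 tz [ 0.0026  0.0032 -1.    ] F [ 0.9   0.08 -0.86] gap 0.011
units [ 0.012 -0.005 -0.015]
196 160 6.666666666666667
```

View pics/c3.png

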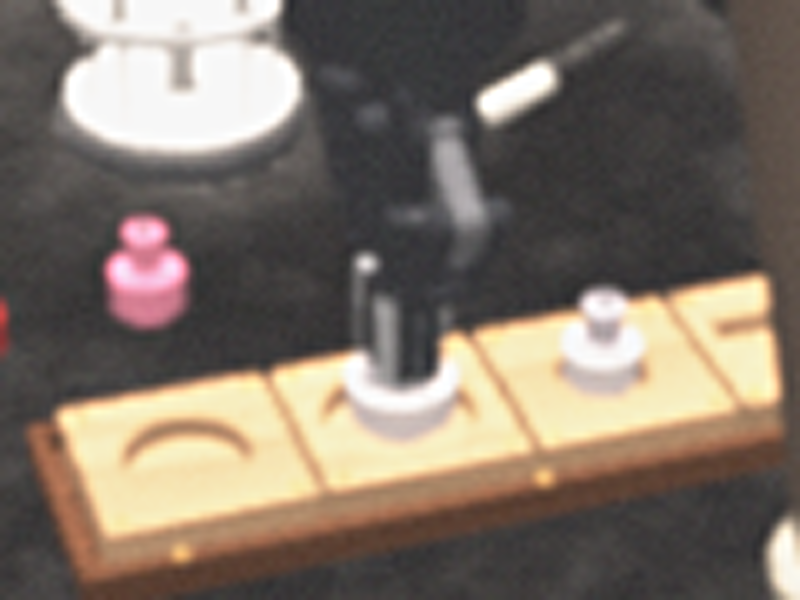

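Call:
carry_out:
  moves:
    - [[0,0,0.3],0,1]
    - [[0,0,0.5],0,1]
    - [[0,0,0.2],0,1]
    - [[0.05,0.5,0],0,1]
    - [[0.05,0.6,0],0,1]
    - [[0.05,0.5,0],0,1]
    - [[0,0.1,0],0,1]
    - [[0,0,0],0,1]
    - [[0,0,0],0,1]

```text
time_s: 11.75
ee_pos: [0.5448, 0.0515, 0.0795]
tool_rot: [[0.988, -0.153, 0.004], [-0.153, -0.988, 0.002], [0.004, -0.003, -1.0]]
wrist_force: [-0.4, 0.3, -1.6]
finger_gap: 0.0114
```

```bash
python3 st.py .5467 .0554 .0351;  python3 pic.py scene 226 205 60 d1
```

```text
11.75 [0.5448 0.0515 0.0795] yaw -8.79 tz [ 0.0044  0.0024 -1.    ] F [-0.43  0.33 -1.56] gap 0.0114
units [ 0.049  0.098 -1.11 ]
166 160 6.666666666666667
```

View pics/d1.png

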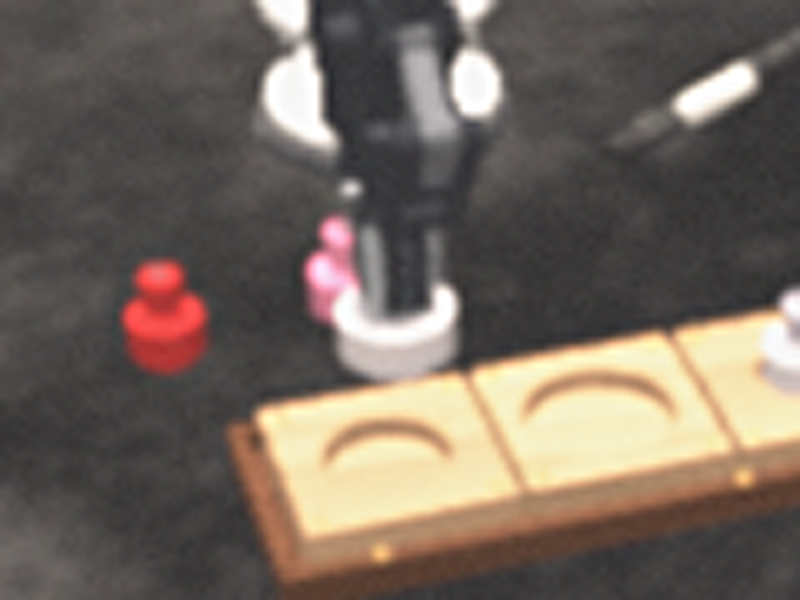

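Call:
carry_out:
  moves:
    - [[0.05,0.1,0],0,1]
    - [[0,0,0],0,1]
    - [[0,0,0],0,1]
    - [[0,0,-0.3],0,1]
    - [[0,0,-0.3],0,1]
    - [[0,0,0],0,1]
    - [[0,0,0],0,1]

```text
time_s: 12.5
ee_pos: [0.5459, 0.053, 0.0522]
tool_rot: [[0.988, -0.157, 0.002], [-0.157, -0.988, 0.002], [0.002, -0.002, -1.0]]
wrist_force: [0.1, 0.1, -0.4]
finger_gap: 0.0108
```

```bash
python3 st.py .5467 .0554 .0351
python3 - <<'E'
from h import *
for c in ((.5467,.0554,.019),(.5352,-.0157,.019)):
    p=np.array([proj("scene",[c[0]+.0205*np.cos(t),c[1]+.0205*np.sin(t),c[2]]) for t in np.linspace(0,6.28,90)])
    p=(p-[166,160]+.5)*6.667;print(p.min(0),p.max(0))
E
```

```text
12.5 [0.5459 0.053  0.0522] yaw -9.01 tz [ 0.0019  0.0019 -1.    ] F [ 0.08  0.12 -0.42] gap 0.0108
units [ 0.02   0.059 -0.427]
[328.21828198 414.01424779] [455.85461873 490.48474664]
[541.81342702 373.58214631] [665.8192506  446.65597781]
```

Call:
carry_out:
  moves:
    - [[0.01,0.07,0],0,1]
    - [[0,0,0],0,1]
    - [[0,0,-0.15],0,1]
    - [[0,0,-0.1],0,1]
    - [[0,0,-0.06],0,1]
    - [[0,0,0],0,1]

```text
time_s: 13.1
ee_pos: [0.5465, 0.0563, 0.0389]
tool_rot: [[0.988, -0.156, 0.002], [-0.156, -0.988, 0.002], [0.002, -0.002, -1.0]]
wrist_force: [0.2, -0.1, -1.6]
finger_gap: 0.0108
```

```bash
python3 st.py .5467 .0554 .0351;  python3 pic.py scene 226 205 60 d2
```

```text
13.1 [0.5465 0.0563 0.0389] yaw -8.99 tz [ 0.0023  0.0019 -1.    ] F [ 0.18 -0.12 -1.57] gap 0.0108
units [ 0.005 -0.022 -0.095]
166 160 6.666666666666667
```

View pics/d2.png

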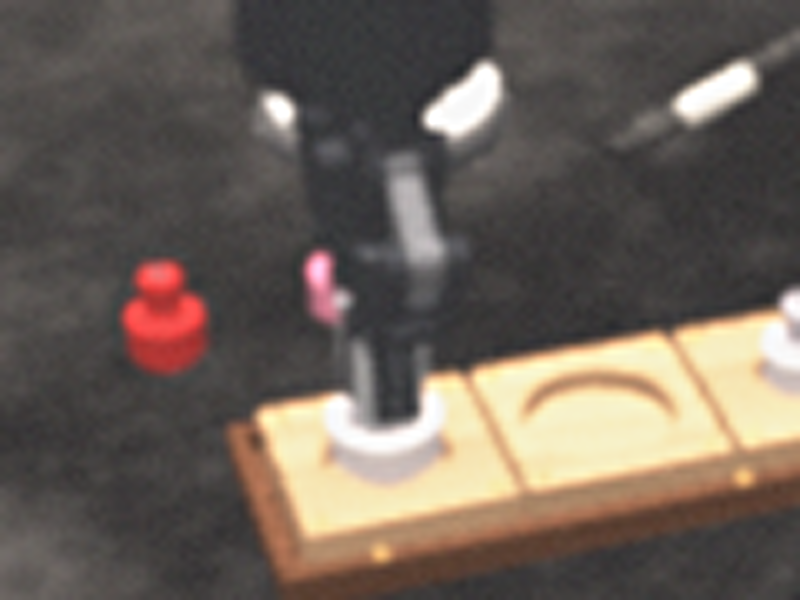

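Call:
carry_out:
  moves:
    - [[0,0,-0.06],0,1]
    - [[0,0,-0.04],0,1]
    - [[0,0,-0.02],0,1]
    - [[0,0,0],0,1]

```text
time_s: 13.55
ee_pos: [0.5472, 0.0562, 0.0347]
tool_rot: [[0.988, -0.156, 0.003], [-0.156, -0.988, 0.002], [0.003, -0.002, -1.0]]
wrist_force: [-0.7, 0.9, -0.7]
finger_gap: 0.0106
```

```bash
python3 st.py .5467 .0554 .0351
```

```text
13.55 [0.5472 0.0562 0.0347] yaw -8.99 tz [ 0.0034  0.0018 -1.    ] F [-0.71  0.86 -0.69] gap 0.0106
units [-0.013 -0.019  0.009]
```

Call:
carry_out:
  moves:
    - [[0,0,-0.03],0,1]
    - [[0,0,-0.02],0,1]
    - [[0,0,0],0,1]

```text
time_s: 13.85
ee_pos: [0.5472, 0.0562, 0.0348]
tool_rot: [[0.988, -0.156, 0.002], [-0.156, -0.988, 0.002], [0.002, -0.002, -1.0]]
wrist_force: [-0.0, 0.4, 0.0]
finger_gap: 0.0109
```

```bash
python3 st.py .5467 .0554 .0351
```

```text
13.85 [0.5472 0.0562 0.0348] yaw -8.99 tz [ 0.0022  0.0018 -1.    ] F [-0.02  0.42  0.04] gap 0.0109
units [-0.013 -0.019  0.007]
```

Call:
carry_out:
  moves:
    - [[0,0,0],0,0.6]
    - [[0,0,0],0,0.2]
    - [[0,0,0],0,-0.1]
    - [[0,0,0],0,-0.1]
    - [[0,0,0.3],0,-0.1]
    - [[0,0,0.5],0,-0.1]
    - [[0,0,0.6],0,-0.1]
    - [[-0.2,0.5,0.3],0,-0.1]
    - [[-0.4,0.9,0],0,-0.1]
    - [[-0.4,0.9,0],0,-0.1]

```text
time_s: 14.85
ee_pos: [0.5105, 0.1469, 0.1094]
tool_rot: [[0.986, -0.164, 0.01], [-0.164, -0.986, 0.002], [0.009, -0.004, -1.0]]
wrist_force: [0.4, 0.5, 0.4]
finger_gap: 0.0467
```

Call:
carry_out:
  moves:
    - [[-0.4,0.9,0],0,-0.1]
    - [[-0.4,0.9,0],0,-0.1]
    - [[-0.3,0.6,0],0,-0.1]
    - [[0,0,0],0,-0.1]
    - [[0,0,0],0,-0.1]

```text
time_s: 15.35
ee_pos: [0.465, 0.2507, 0.1154]
tool_rot: [[0.987, -0.159, 0.017], [-0.159, -0.987, 0.006], [0.016, -0.008, -1.0]]
wrist_force: [0.2, -0.2, -0.8]
finger_gap: 0.0467
```

```bash
python3 st.py .463 .256 .045;  python3 pic.py scene 180 240 90 e1
```

```text
15.35 [0.465  0.2507 0.1154] yaw -9.16 tz [ 0.0173  0.0058 -0.9998] F [ 0.22 -0.25 -0.83] gap 0.0467
units [-0.05   0.132 -1.759]
90 173 4.444444444444445
```

View pics/e1.png

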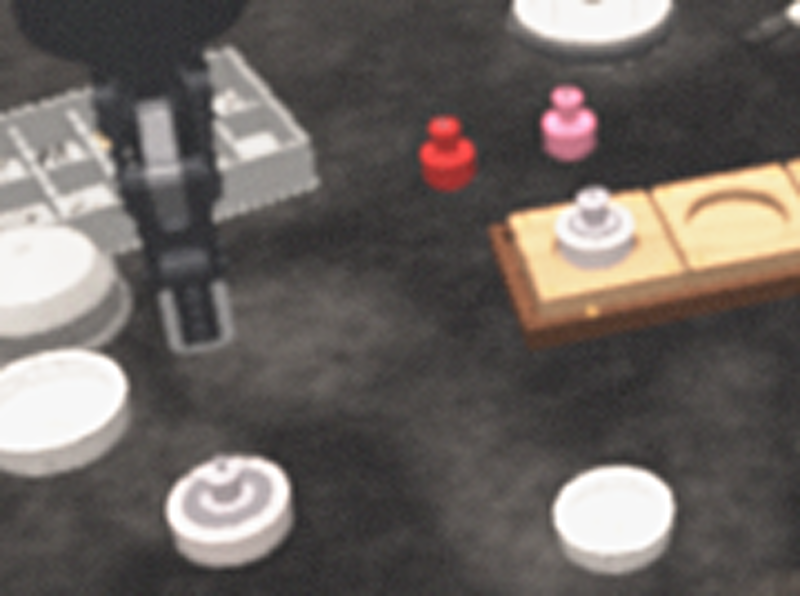

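Call:
carry_out:
  moves:
    - [[-0.05,0.13,0],0,-0.1]
    - [[0,0,0],0,-0.1]
    - [[0,0,-0.5],0,-0.1]
    - [[0,0,-0.5],0,-0.1]
    - [[0,0,-0.5],0,-0.1]
    - [[0,0,-0.2],0,-0.1]
    - [[0,0,0],0,-0.1]
    - [[0,0,0],0,-0.1]

```text
time_s: 16.2
ee_pos: [0.4683, 0.2511, 0.0474]
tool_rot: [[0.985, -0.17, 0.022], [-0.17, -0.985, 0.006], [0.02, -0.01, -1.0]]
wrist_force: [0.4, 0.9, -0.0]
finger_gap: 0.0471
```

```bash
python3 st.py .463 .256 .0255;  python3 pic.py scene 150 265 60 e2
```

```text
16.2 [0.4683 0.2511 0.0474] yaw -9.77 tz [ 0.0217  0.0064 -0.9997] F [ 0.41  0.95 -0.03] gap 0.0471
units [-0.133  0.123 -0.547]
90 220 6.666666666666667
```

View pics/e2.png

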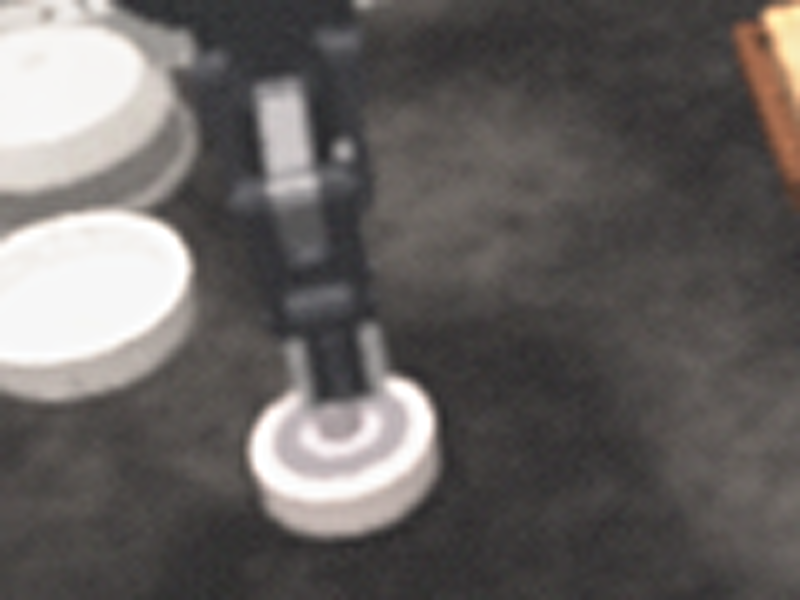

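Call:
carry_out:
  moves:
    - [[-0.14,0.12,0],0.1,-0.1]
    - [[0,0,0],0,-0.1]
    - [[-0.02,0,-0.15],0,-0.1]
    - [[-0.02,0,-0.15],0,-0.1]
    - [[0,0,-0.12],0,-0.1]
    - [[0,0,0],0,-0.1]

```text
time_s: 16.85
ee_pos: [0.4626, 0.2577, 0.0325]
tool_rot: [[0.987, -0.158, 0.027], [-0.158, -0.987, 0.009], [0.026, -0.013, -1.0]]
wrist_force: [-0.3, 0.9, -1.0]
finger_gap: 0.0471
```

```bash
python3 st.py .463 .256 .0255;  python3 pic.py scene 150 265 60 e3
```

```text
16.85 [0.4626 0.2577 0.0325] yaw -9.09 tz [ 0.0274  0.0093 -0.9996] F [-0.27  0.87 -1.04] gap 0.0471
units [ 0.01  -0.042 -0.174]
90 220 6.666666666666667
```

View pics/e3.png

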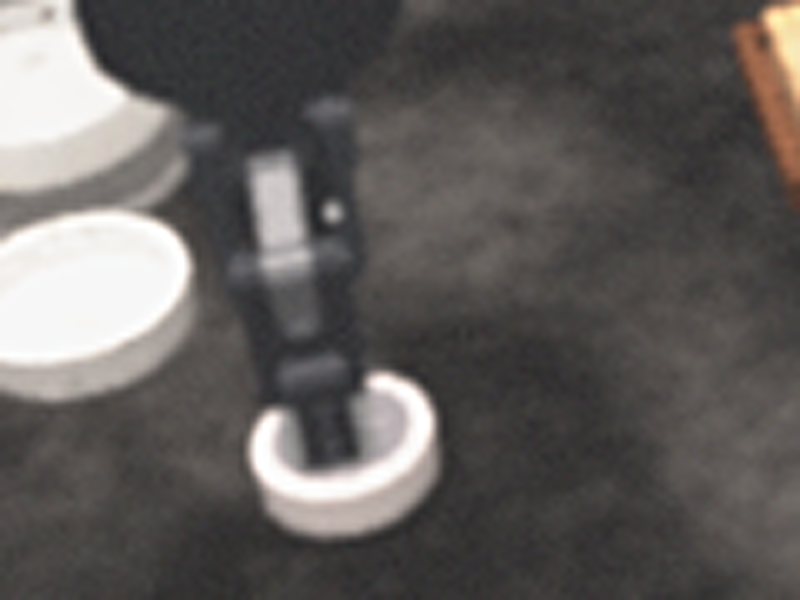

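Call:
carry_out:
  moves:
    - [[0,-0.04,-0.1],0,-0.1]
    - [[0,0,-0.06],0,-0.1]
    - [[0,0,0],0,0.2]
    - [[0,0,0],0,1]
    - [[0,0,0],0,1]
    - [[0,0,0],0,1]
    - [[0,0,0],0,1]

```text
time_s: 17.6
ee_pos: [0.4628, 0.2558, 0.0255]
tool_rot: [[0.987, -0.158, 0.027], [-0.158, -0.987, 0.009], [0.025, -0.013, -1.0]]
wrist_force: [0.5, 0.8, -1.4]
finger_gap: 0.0107
```

```bash
python3 st.py .463 .256 .0255;  python3 pic.py scene 150 265 60 e4
```

```text
17.6 [0.4628 0.2558 0.0255] yaw -9.11 tz [ 0.0272  0.0093 -0.9996] F [ 0.54  0.8  -1.41] gap 0.0107
units [ 0.004  0.004 -0.001]
90 220 6.666666666666667
```

View pics/e4.png

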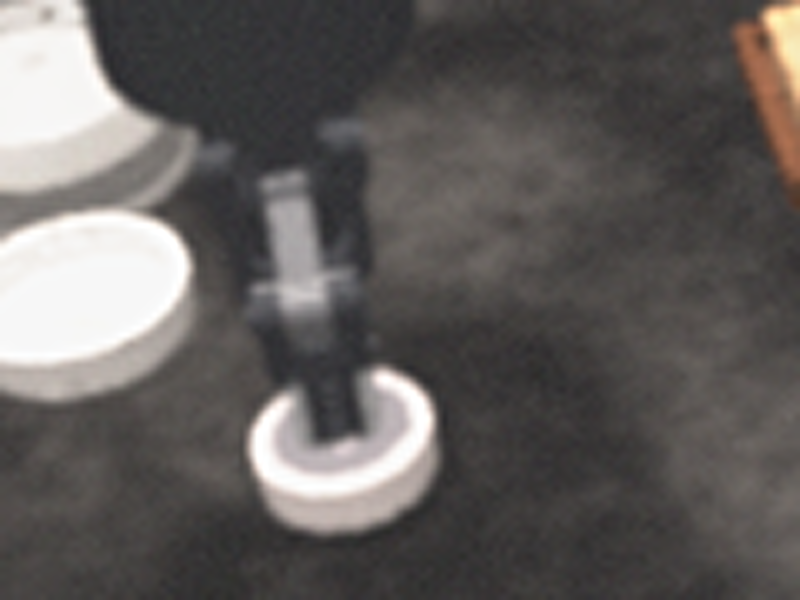

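Call:
carry_out:
  moves:
    - [[0,0,0.3],0,1]
    - [[0,0,0.6],0,1]
    - [[0,0,0.6],0,1]
    - [[0,0,0.4],0,1]
    - [[0.1,-0.4,0.1],0,1]
    - [[0.2,-0.8,0],0,1]
    - [[0.2,-0.8,0],0,1]
    - [[0.2,-0.8,0],0,1]
    - [[0.2,-0.8,0],0,1]
    - [[0.2,-0.8,0],0,1]

```text
time_s: 18.65
ee_pos: [0.5094, 0.0785, 0.1182]
tool_rot: [[0.988, -0.149, 0.038], [-0.149, -0.989, 0.013], [0.035, -0.018, -0.999]]
wrist_force: [0.6, 0.2, -1.0]
finger_gap: 0.011
```

Call:
carry_out:
  moves:
    - [[0.2,-0.8,0],0,1]
    - [[0.2,-0.7,0],0,1]
    - [[0.1,-0.3,0],0,1]
    - [[0,0,0],0,1]
    - [[0,0,0],0,1]

```text
time_s: 19.15
ee_pos: [0.5319, 0.0005, 0.1229]
tool_rot: [[0.987, -0.154, 0.044], [-0.155, -0.988, 0.012], [0.041, -0.019, -0.999]]
wrist_force: [0.8, -1.5, 0.4]
finger_gap: 0.0102
```

```bash
python3 st.py .5352 -.0157 .055;  python3 pic.py scene 256 205 60 f1
```

```text
19.15 [5.319e-01 5.000e-04 1.229e-01] yaw -8.93 tz [ 0.0438  0.0122 -0.999 ] F [ 0.79 -1.5   0.37] gap 0.0102
units [ 0.082 -0.405 -1.697]
196 160 6.666666666666667
```

View pics/f1.png

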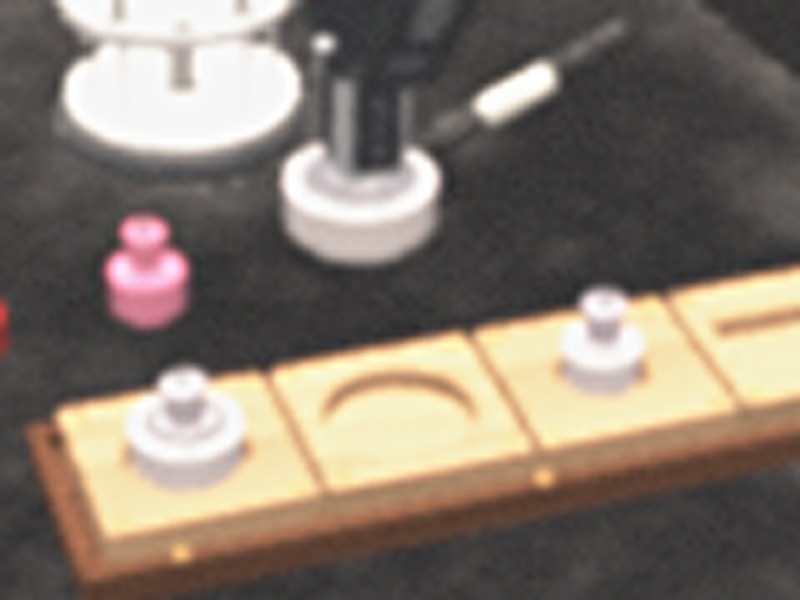

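Call:
carry_out:
  moves:
    - [[0.08,-0.4,0],0,1]
    - [[0,0,0],0,1]
    - [[0,0,-0.4],0,1]
    - [[0,0,-0.5],0,1]
    - [[0,0,-0.5],0,1]
    - [[0,0,-0.2],0,1]
    - [[0,0,0],0,1]
    - [[0,0,0],0,1]

```text
time_s: 20.0
ee_pos: [0.5331, -0.0044, 0.058]
tool_rot: [[0.989, -0.144, 0.043], [-0.145, -0.989, 0.017], [0.04, -0.023, -0.999]]
wrist_force: [0.0, 0.5, -0.5]
finger_gap: 0.0102
```

```bash
python3 st.py .5352 -.0157 .035;  python3 pic.py scene 256 205 60 f2
```

```text
20.0 [ 0.5331 -0.0044  0.058 ] yaw -8.33 tz [ 0.0425  0.0168 -0.999 ] F [ 0.02  0.52 -0.51] gap 0.0102
units [ 0.052 -0.283 -0.576]
196 160 6.666666666666667
```

View pics/f2.png

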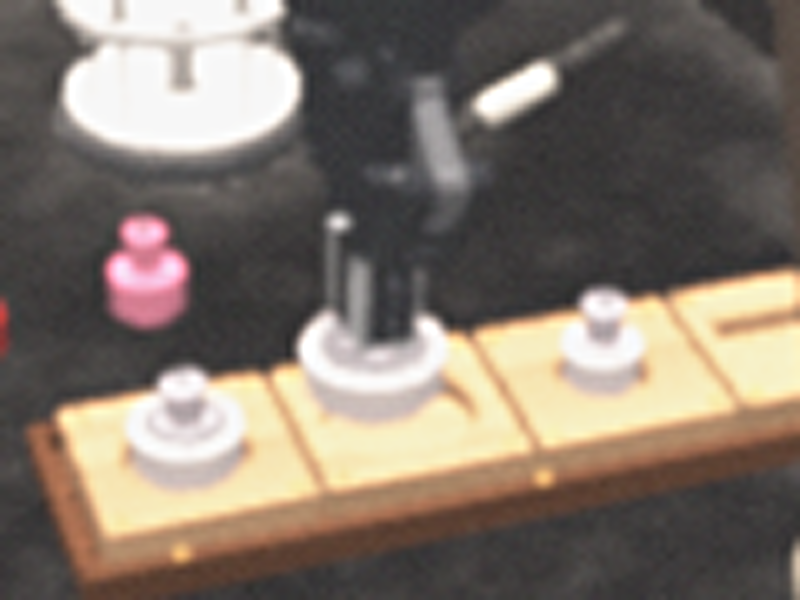

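Call:
carry_out:
  moves:
    - [[0.05,-0.25,0],-0.1,1]
    - [[0,-0.08,0],0,1]
    - [[0,0,0],0,1]
    - [[0,0,0],0,1]

```text
time_s: 20.45
ee_pos: [0.538, -0.0193, 0.0612]
tool_rot: [[0.987, -0.156, 0.049], [-0.157, -0.988, 0.016], [0.046, -0.023, -0.999]]
wrist_force: [0.2, 0.2, 0.3]
finger_gap: 0.0106
```

```bash
python3 st.py .5352 -.0145 .035;  python3 pic.py scene 256 205 60 f3
```

```text
20.45 [ 0.538  -0.0193  0.0612] yaw -9.01 tz [ 0.0488  0.0155 -0.9987] F [0.19 0.25 0.26] gap 0.0106
units [-0.071  0.119 -0.656]
196 160 6.666666666666667
```

View pics/f3.png

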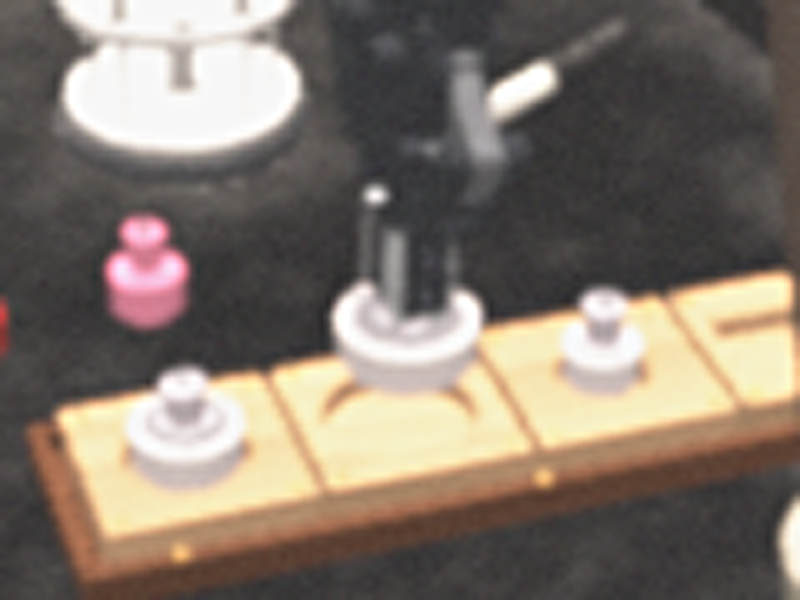

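Call:
carry_out:
  moves:
    - [[-0.09,0.1,0],0,1]
    - [[-0.02,0.03,0],0,1]
    - [[0,0,-0.15],0,1]
    - [[0,0,-0.15],0,1]
    - [[0,0,-0.1],0,1]
    - [[0,0,0],0,1]

```text
time_s: 21.1
ee_pos: [0.5326, -0.0132, 0.0436]
tool_rot: [[0.987, -0.155, 0.048], [-0.156, -0.988, 0.016], [0.045, -0.023, -0.999]]
wrist_force: [-0.6, 0.4, 0.3]
finger_gap: 0.0105
```

```bash
python3 st.py .5352 -.0145 .035;  python3 pic.py scene 256 205 60 f4
```

```text
21.1 [ 0.5326 -0.0132  0.0436] yaw -8.99 tz [ 0.0479  0.0157 -0.9987] F [-0.6   0.38  0.28] gap 0.0105
units [ 0.066 -0.032 -0.215]
196 160 6.666666666666667
```

View pics/f4.png

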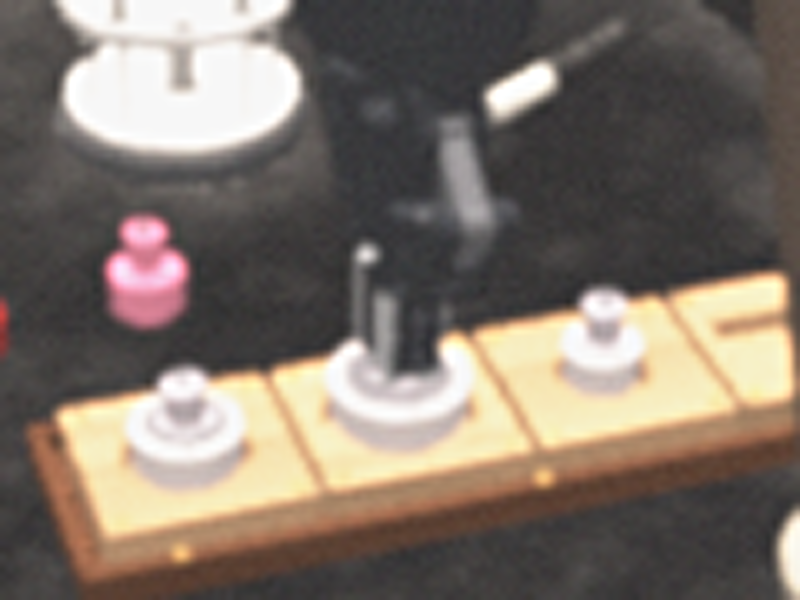

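Call:
carry_out:
  moves:
    - [[0.05,-0.02,-0.08],0,1]
    - [[0,0,-0.08],0,1]
    - [[0,0,-0.05],0,1]
    - [[0,0,-0.02],0,1]
    - [[0,0,0],0,1]

```text
time_s: 21.65
ee_pos: [0.5358, -0.0141, 0.0386]
tool_rot: [[0.987, -0.155, 0.046], [-0.156, -0.988, 0.016], [0.043, -0.023, -0.999]]
wrist_force: [-0.4, 0.2, -1.6]
finger_gap: 0.0109
```

```bash
python3 st.py .5352 -.0145 .035;  python3 pic.py scene 256 205 60 f5
```

```text
21.65 [ 0.5358 -0.0141  0.0386] yaw -8.99 tz [ 0.0465  0.0164 -0.9988] F [-0.41  0.15 -1.59] gap 0.0109
units [-0.016 -0.01  -0.09 ]
196 160 6.666666666666667
```

View pics/f5.png

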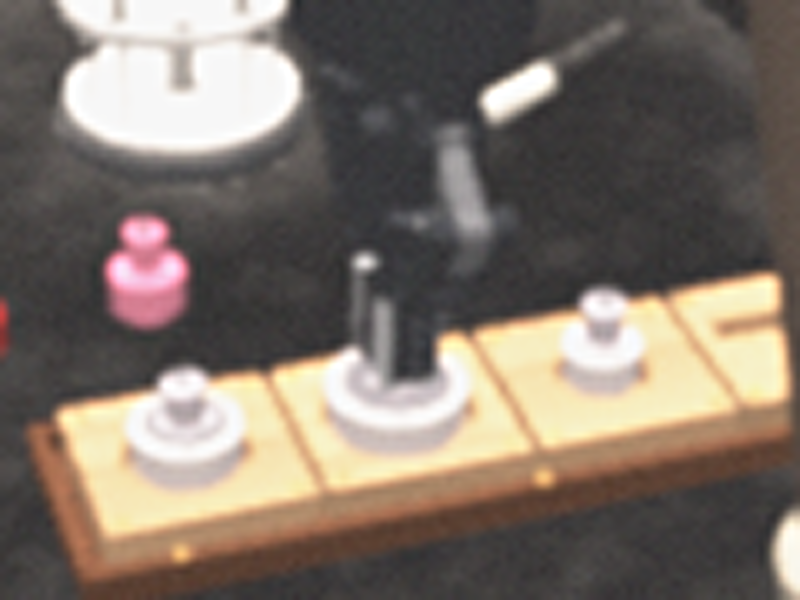

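Entering the recess without contact force; continue down.

Call:
carry_out:
  moves:
    - [[-0.02,0,-0.06],0,1]
    - [[0,0,-0.04],0,1]
    - [[0,0,-0.03],0,1]
    - [[0,0,-0.03],0,1]
    - [[0,0,0],0,1]

```text
time_s: 22.2
ee_pos: [0.5359, -0.014, 0.0385]
tool_rot: [[0.987, -0.155, 0.044], [-0.156, -0.988, 0.017], [0.041, -0.024, -0.999]]
wrist_force: [-0.4, 0.3, -1.0]
finger_gap: 0.0109
```

```bash
python3 st.py .5352 -.0145 .035
```

```text
22.2 [ 0.5359 -0.014   0.0385] yaw -8.97 tz [ 0.0442  0.0173 -0.9989] F [-0.37  0.28 -1.  ] gap 0.0109
units [-0.019 -0.013 -0.088]
```

```bash
python3 pic.py scene 256 205 60 f6
python3 - <<'E'
from m import *
c=cv2.imread("pics/f6.png")
for z0,col in ((.0095,(0,0,255)),(.013,(0,200,0))):
    p=np.array([proj("scene",[.5355+.023*np.cos(t),-.0142+.023*np.sin(t),z0+.02]) for t in np.linspace(0,6.28,90)])
    cv2.polylines(c,[((p-[196,160]+.5)*6.667).astype(int)],True,col,1)
# check with M seated: center .5472,.0562
p=np.array([proj("scene",[.5472+.018*np.cos(t),.0562+.018*np.sin(t),.0295]) for t in np.linspace(0,6.28,90)])
cv2.polylines(c,[((p-[196,160]+.5)*6.667).astype(int)],True,(0,0,255),1)
cv2.imwrite("pics/f6o.png",c)
E
```

```text
196 160 6.666666666666667
```

View pics/f6o.png

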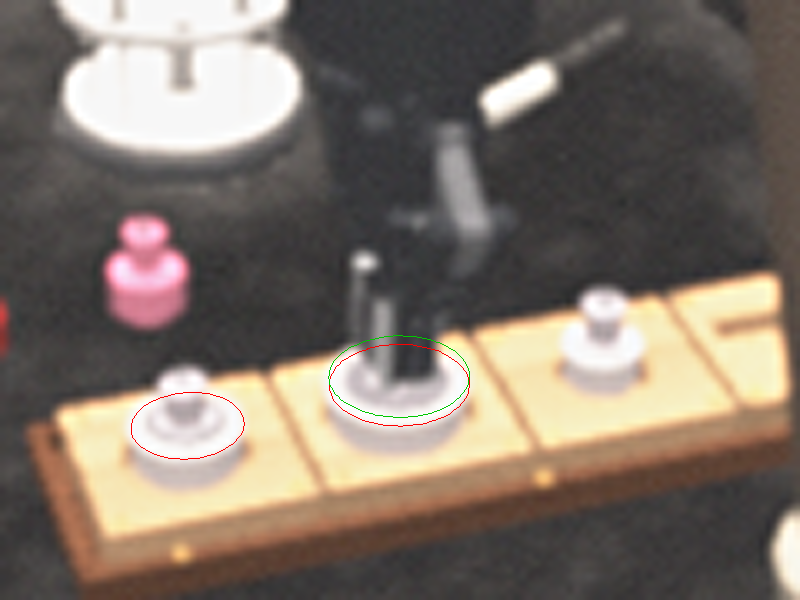

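Call:
carry_out:
  moves:
    - [[0,0,0],0,0.6]
    - [[0,0,0],0,0.2]
    - [[0,0,0],0,-0.1]
    - [[0,0,0],0,-0.1]
    - [[0,0,0.3],0,-0.1]
    - [[0,0,0.5],0,-0.1]
    - [[0,0,0.6],0,-0.1]
    - [[0,0,0.5],0,-0.1]
    - [[0,0,0],0,-0.1]

```text
time_s: 23.15
ee_pos: [0.5368, -0.0141, 0.118]
tool_rot: [[0.987, -0.155, 0.046], [-0.156, -0.988, 0.017], [0.043, -0.024, -0.999]]
wrist_force: [0.4, -0.4, 0.5]
finger_gap: 0.047
```

```bash
python3 st.py .488 -.328 .11;  python3 pic.py scene 256 205 60 f7
python3 - <<'E'
from m import *
for k in blobs("pics/top0.png",(0,0,110),(180,60,255),(365,400,205,235)):
    b=cv2.boxPoints(cv2.minAreaRect(k));w=np.array([onz("top",*q,.015) for q in b]);
    for i in range(4):
        d=w[(i+1)%4]-w[i];print(np.linalg.norm(d).round(4),np.degrees(np.arctan2(d[1],d[0])).round(1))
E
```

```text
23.15 [ 0.5368 -0.0141  0.118 ] yaw -9.0 tz [ 0.0465  0.0172 -0.9988] F [ 0.41 -0.37  0.5 ] gap 0.047
units [-1.221 -7.848 -0.199]
196 160 6.666666666666667
0.0548 -21.3
0.0333 -109.7
0.0546 158.4
0.033 70.6
```

View pics/f7.png

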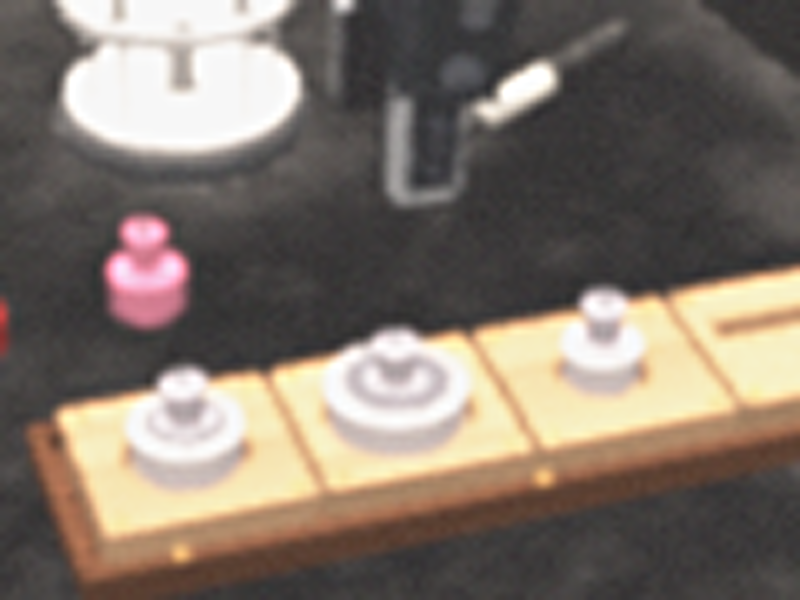

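Run:
```python
from m import *
t=cv2.imread("pics/top0.png");s=cv2.imread("pics/scene0.png")
a=cv2.resize(t[145:245,350:490],None,fx=4,fy=4,interpolation=3);b=cv2.resize(s[110:220,280:440],None,fx=3.5,fy=3.5,interpolation=3)
cv2.imwrite("pics/g1.png",a);cv2.imwrite("pics/g2.png",b)
f=lambda x,y:onz("scene",378+(x-132)/9.78,199+(y-132)/9.78,.02)
A,B,C=f(51,71),f(111,166),f(224,161)
for p,q in((A,B),(B,C)): d=q-p;print(np.linalg.norm(d),np.degrees(np.arctan2(d[1],d[0])))
```

```text
0.04357021381195955 158.5409164358517
0.02843573820337361 -113.24475815797886
```

View pics/g1.png

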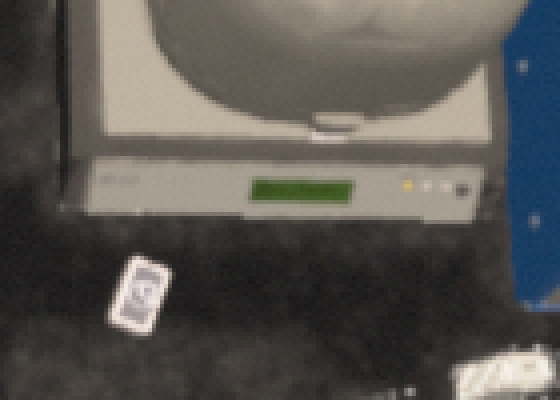

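View pics/g2.png

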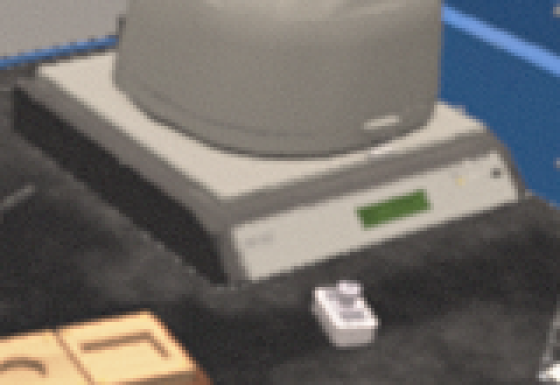

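Run:
```python
from h import *
print(tri((373,184.5),(345.7,175)),tri((371.3,198),(347,190)), tri((375,179),(345,167)))
print(tri((468+0,200),(280+522/3.5,110+205/3.5)))
```

```text
[ 0.5764052  -0.29269212  0.04166238] [ 0.54995308 -0.28923885  0.01171079] [ 0.58646426 -0.29469616  0.05929393]
[ 0.54698981 -0.56931048  0.00477935]
```

Call:
carry_out:
  moves:
    - [[-0.09,-0.6,0],1,-0.1]
    - [[-0.09,-0.6,0],1,-0.1]
    - [[-0.09,-0.6,0],1,-0.1]
    - [[-0.09,-0.6,0],1,-0.1]
    - [[-0.09,-0.6,0],1,-0.1]
    - [[-0.09,-0.6,0],1,-0.1]
    - [[-0.09,-0.6,0],1,-0.1]
    - [[-0.09,-0.6,0],1,-0.1]
    - [[-0.09,-0.6,0],1,-0.1]
    - [[-0.09,-0.6,0],1,-0.1]

```text
time_s: 24.2
ee_pos: [0.4902, -0.2563, 0.1058]
tool_rot: [[0.591, 0.807, -0.012], [0.806, -0.59, 0.049], [0.033, -0.039, -0.999]]
wrist_force: [0.5, 0.3, 0.2]
finger_gap: 0.0471
```

```bash
python3 st.py .488 -.328 .11
```

```text
24.2 [ 0.4902 -0.2563  0.1058] yaw 53.76 tz [-0.0118  0.0493 -0.9987] F [0.47 0.32 0.19] gap 0.0471
units [-0.055 -1.793  0.105]
```

Call:
carry_out:
  moves:
    - [[0,-0.55,0],0.8,-0.1]
    - [[0,-0.55,0],0.7,-0.1]
    - [[0,-0.45,0],0.6,-0.1]
    - [[0,-0.1,0],0.1,-0.1]
    - [[0,0,0],0,-0.1]
    - [[0,0,0],0,-0.1]

```text
time_s: 24.8
ee_pos: [0.4848, -0.3242, 0.0981]
tool_rot: [[0.387, 0.921, -0.033], [0.921, -0.386, 0.052], [0.035, -0.05, -0.998]]
wrist_force: [-0.2, 0.3, -0.3]
finger_gap: 0.0469
```

```bash
python3 st.py .488 -.328 .045; python3 pic.py scene 360 185 60 h1; python3 pic.py top 384 218 60 h1t
```

```text
24.8 [ 0.4848 -0.3242  0.0981] yaw 67.19 tz [-0.0329  0.0521 -0.9981] F [-0.24  0.35 -0.3 ] gap 0.0469
units [ 0.079 -0.094 -1.327]
300 140 6.666666666666667
324 173 6.666666666666667
```

View pics/h1.png

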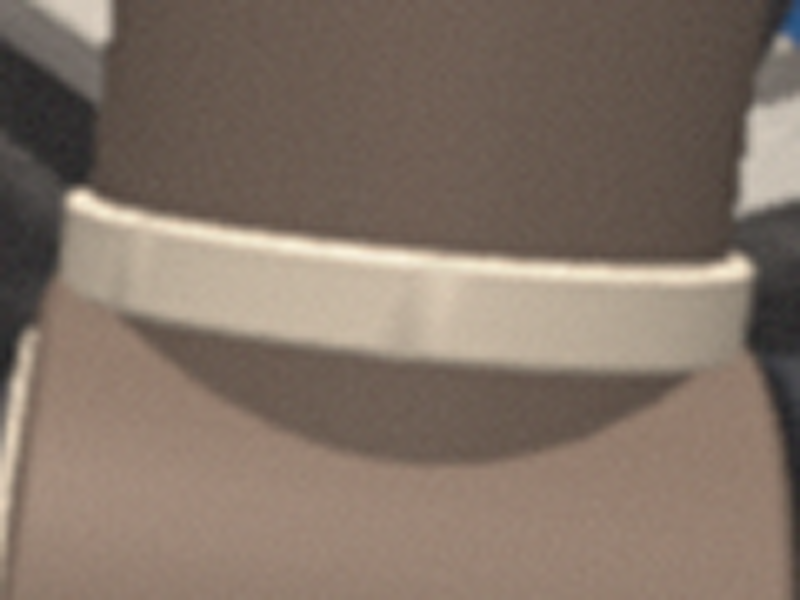

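View pics/h1t.png

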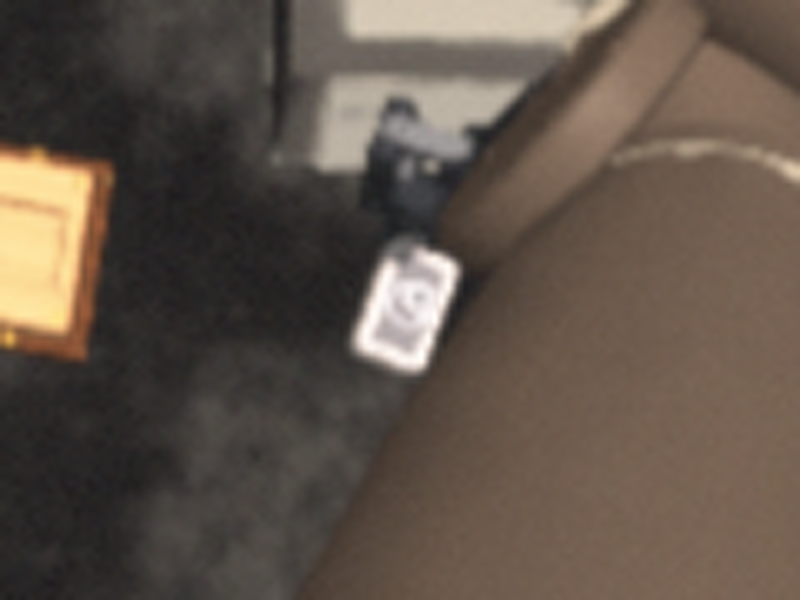

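Call:
carry_out:
  moves:
    - [[0.08,-0.1,0],0.3,-0.1]
    - [[0.02,-0.02,0],0,-0.1]
    - [[0,0,-0.4],0,-0.1]
    - [[0,0,-0.5],0,-0.1]
    - [[0,0,-0.3],0,-0.1]
    - [[0,0,0],0,-0.1]
    - [[0,0,0],0,-0.1]

```text
time_s: 25.6
ee_pos: [0.4885, -0.324, 0.0464]
tool_rot: [[0.356, 0.934, -0.036], [0.934, -0.354, 0.053], [0.037, -0.053, -0.998]]
wrist_force: [-0.6, -0.4, 0.3]
finger_gap: 0.047
```

```bash
python3 st.py .488 -.328 .0255; python3 pic.py top 384 218 60 h2t
```

```text
25.6 [ 0.4885 -0.324   0.0464] yaw 69.14 tz [-0.0362  0.0528 -0.9979] F [-0.57 -0.41  0.32] gap 0.047
units [-0.012 -0.1   -0.523]
324 173 6.666666666666667
```

View pics/h2t.png

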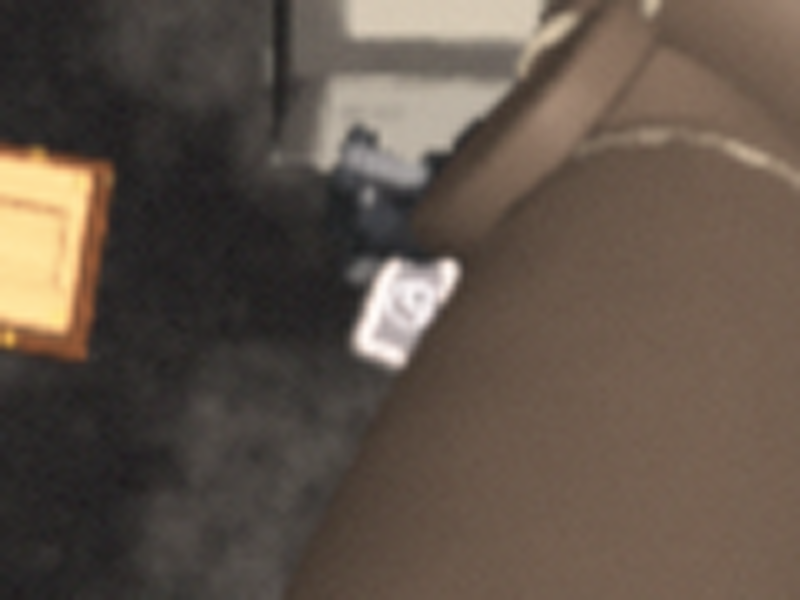

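Call:
carry_out:
  moves:
    - [[0,-0.1,0],0,-0.1]
    - [[0,-0.02,0],0,-0.1]
    - [[0,0,-0.15],0,-0.1]
    - [[0,0,-0.15],0,-0.1]
    - [[0,0,-0.12],0,-0.1]
    - [[0,0,-0.05],0,-0.1]

```text
time_s: 26.25
ee_pos: [0.4901, -0.3309, 0.0289]
tool_rot: [[0.356, 0.934, -0.032], [0.934, -0.355, 0.05], [0.035, -0.048, -0.998]]
wrist_force: [0.4, -0.2, 0.1]
finger_gap: 0.047
```

```bash
python3 st.py .488 -.328 .0255; python3 pic.py top 384 218 60 h3t
```

```text
26.25 [ 0.4901 -0.3309  0.0289] yaw 69.11 tz [-0.0321  0.0495 -0.9983] F [ 0.38 -0.24  0.11] gap 0.047
units [-0.052  0.072 -0.086]
324 173 6.666666666666667
```

View pics/h3t.png

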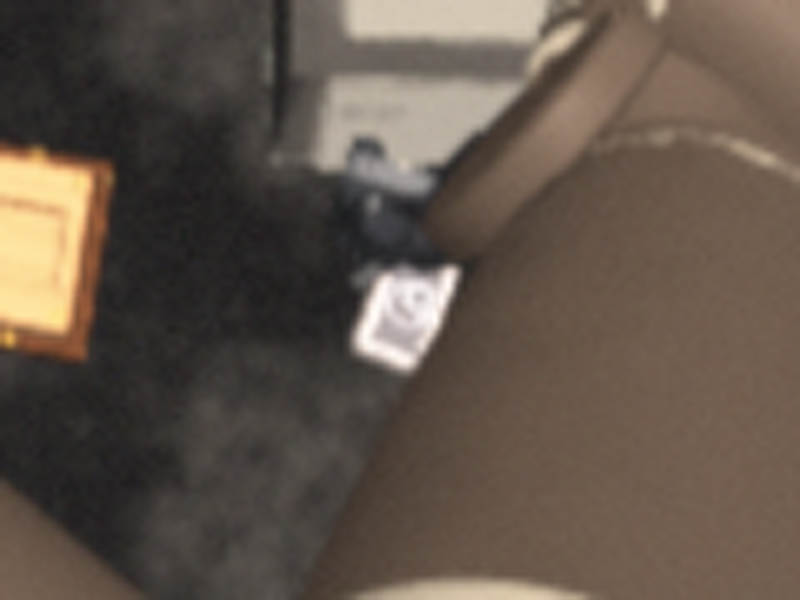

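Call:
carry_out:
  moves:
    - [[-0.06,0.06,-0.04],0,-0.1]
    - [[-0.01,0.01,-0.05],0,-0.1]
    - [[0,0,0],0,0.2]
    - [[0,0,0],0,1]
    - [[0,0,0],0,1]
    - [[0,0,0],0,1]
    - [[0,0,0],0,1]

```text
time_s: 27.0
ee_pos: [0.4869, -0.3273, 0.0248]
tool_rot: [[0.356, 0.934, -0.033], [0.934, -0.354, 0.05], [0.035, -0.048, -0.998]]
wrist_force: [-0.1, -0.6, -0.9]
finger_gap: 0.0111
```

```bash
python3 st.py .488 -.328 .0255; python3 pic.py top 384 218 60 h4t
```

```text
27.0 [ 0.4869 -0.3273  0.0248] yaw 69.12 tz [-0.0327  0.0502 -0.9982] F [-0.11 -0.59 -0.91] gap 0.0111
units [ 0.028 -0.016  0.018]
324 173 6.666666666666667
```

View pics/h4t.png

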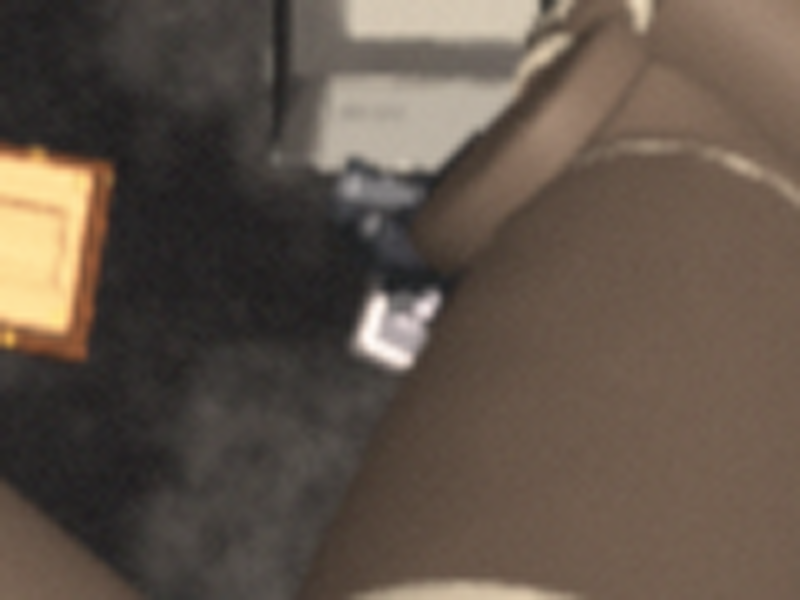

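Call:
carry_out:
  moves:
    - [[0,0,0.3],0,1]
    - [[0,0,0.5],0,1]
    - [[0,0,0.5],0,1]
    - [[0.05,0.2,0.2],-0.4,1]
    - [[0.05,0.3,0],-0.8,1]
    - [[0.05,0.3,0],-0.8,1]
    - [[0.05,0.3,0],-0.8,1]
    - [[0.05,0.3,0],-0.8,1]
    - [[0.05,0.3,0],-0.8,1]
    - [[0.05,0.3,0],-0.8,1]

```text
time_s: 28.05
ee_pos: [0.5032, -0.248, 0.0958]
tool_rot: [[0.803, 0.596, 0.005], [0.595, -0.802, 0.054], [0.036, -0.04, -0.999]]
wrist_force: [-0.1, 0.2, -0.5]
finger_gap: 0.0106
```

Call:
carry_out:
  moves:
    - [[0.05,0.3,0],-0.8,1]
    - [[0.05,0.3,0],-0.8,1]
    - [[0.05,0.3,0],-0.8,1]
    - [[0.05,0.3,0],-0.8,1]
    - [[0.05,0.3,0],-0.8,1]
    - [[0,0.2,0],-0.8,1]
    - [[0,0,0],-0.8,1]
    - [[0,0,0],-0.8,1]
    - [[0,0,0],-0.4,1]
    - [[0,0,0],0,1]

```text
time_s: 29.05
ee_pos: [0.5158, -0.1764, 0.1055]
tool_rot: [[0.994, -0.101, 0.046], [-0.102, -0.994, 0.03], [0.043, -0.035, -0.998]]
wrist_force: [0.1, 0.2, -0.3]
finger_gap: 0.0109
```

```bash
python3 st.py .5123 -.1575 .05; python3 pic.py scene 320 195 60 i1; python3 pic.py top 310 205 60 i1t
```

```text
29.05 [ 0.5158 -0.1764  0.1055] yaw -5.87 tz [ 0.0463  0.0304 -0.9985] F [ 0.09  0.23 -0.3 ] gap 0.0109
units [-0.087  0.471 -1.387]
260 150 6.666666666666667
250 160 6.666666666666667
```

View pics/i1.png

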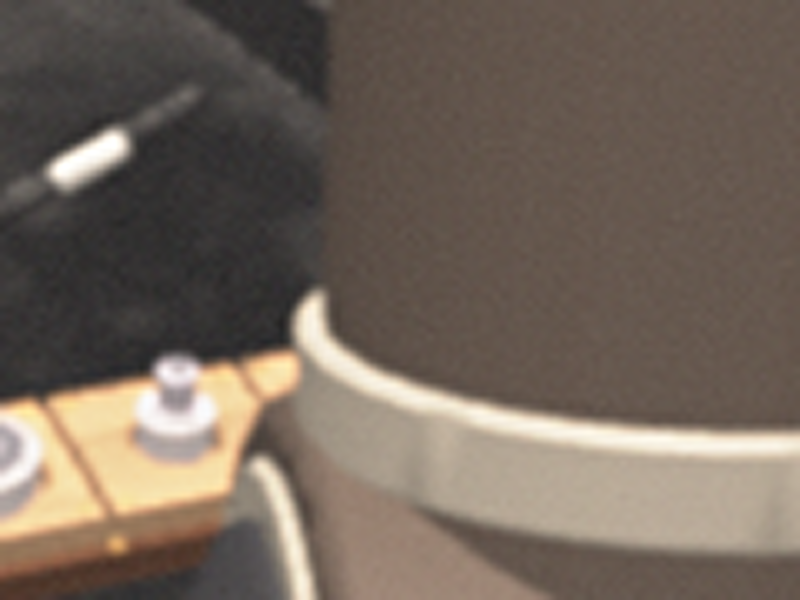

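View pics/i1t.png

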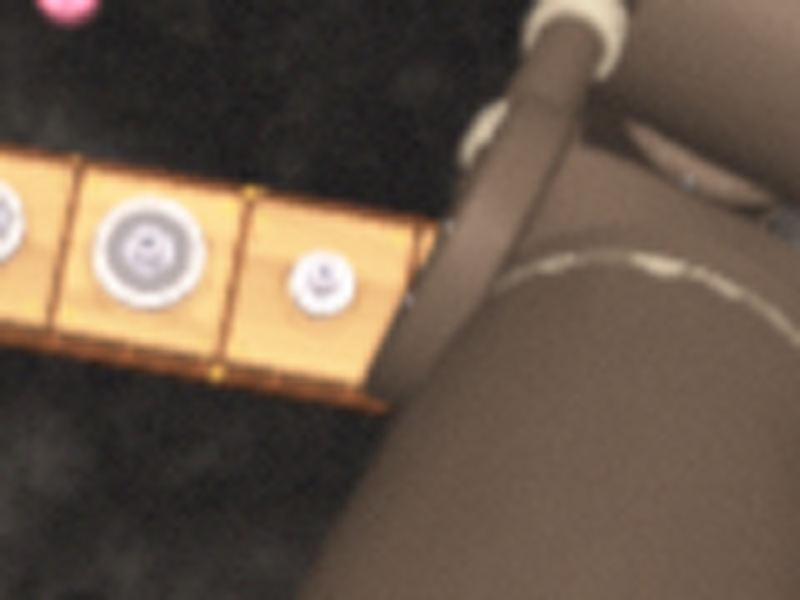

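Call:
carry_out:
  moves:
    - [[0.05,0.5,0.1],-0.3,1]
    - [[0.05,0.7,0],-0.2,1]
    - [[0.05,0.6,0],-0.05,1]
    - [[0,0.2,0],0,1]
    - [[0,0,0],0,1]
    - [[0,0,0],0,1]

```text
time_s: 29.75
ee_pos: [0.5229, -0.0966, 0.1114]
tool_rot: [[0.986, -0.157, 0.051], [-0.158, -0.987, 0.025], [0.046, -0.033, -0.998]]
wrist_force: [0.5, -0.3, -0.2]
finger_gap: 0.0104
```

```bash
python3 st.py .5123 -.1575 .05; python3 pic.py scene 290 185 50 i2
```

```text
29.75 [ 0.5229 -0.0966  0.1114] yaw -9.11 tz [ 0.0508  0.0252 -0.9984] F [ 0.49 -0.27 -0.23] gap 0.0104
units [-0.266 -1.523 -1.534]
240 148 8.0
```

View pics/i2.png

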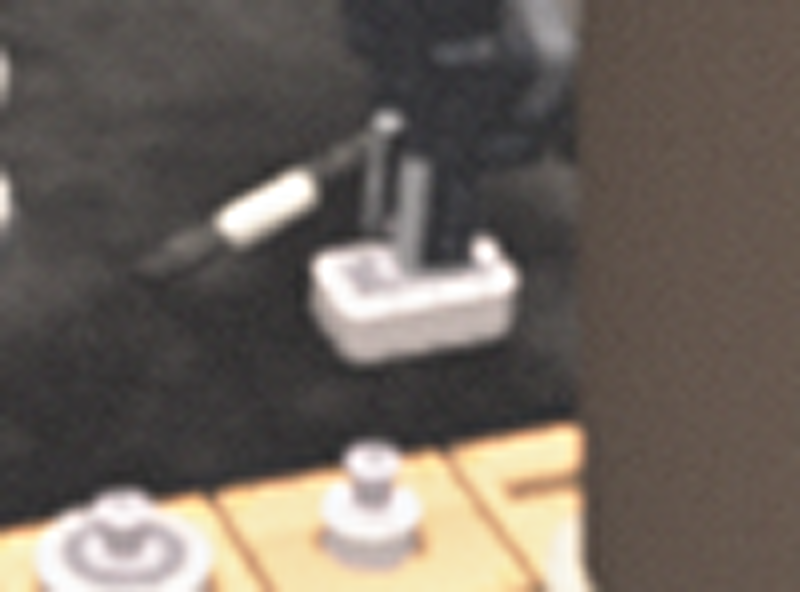

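Run:
```python
from m import *
c=cv2.imread("pics/i2.png")
T=np.array([.5229,-.0966,.1114])
a=np.radians(-9.1);ex=np.array([np.cos(a),np.sin(a),0]);ey=np.array([-np.sin(a),np.cos(a),0])
for zz in (-.0048,-.0198):
    p=np.array([proj("scene",T+[0,0,zz]+sx*.014*ex+sy*.024*ey) for sx,sy in((1,1),(1,-1),(-1,-1),(-1,1))])
    cv2.polylines(c,[((p-[240,148]+.5)*8).astype(int)],True,(0,0,255),1)
cv2.imwrite("pics/i2o.png",c)
```

```text
(no output)
```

View pics/i2o.png

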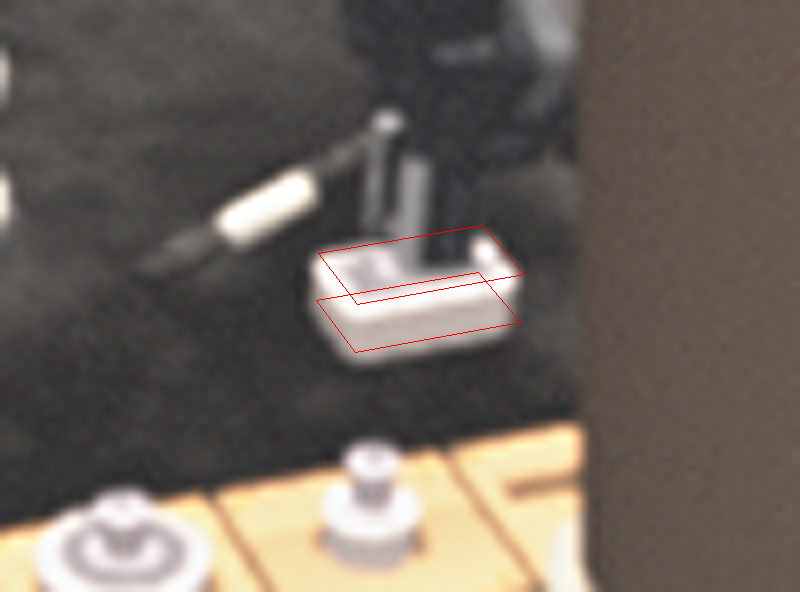

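Call:
carry_out:
  moves:
    - [[-0.08,-0.5,-0.2],0,1]
    - [[-0.1,-0.5,-0.2],0,1]
    - [[-0.08,-0.4,-0.1],0,1]
    - [[0,-0.1,0],0,1]
    - [[0,0,0],0,1]
    - [[0,0,0],0,1]

```text
time_s: 30.4
ee_pos: [0.5128, -0.1634, 0.0915]
tool_rot: [[0.985, -0.161, 0.053], [-0.163, -0.986, 0.024], [0.048, -0.032, -0.998]]
wrist_force: [0.7, -0.2, -1.4]
finger_gap: 0.0108
```

```bash
python3 st.py .5123 -.158 .06
```

```text
30.4 [ 0.5128 -0.1634  0.0915] yaw -9.37 tz [ 0.053   0.0236 -0.9983] F [ 0.69 -0.24 -1.41] gap 0.0108
units [-0.013  0.134 -0.786]
```

Call:
carry_out:
  moves:
    - [[0,0.12,-0.3],0,1]
    - [[0,0.02,-0.3],0,1]
    - [[0,0,-0.1],0,1]
    - [[0,0,0],0,1]
    - [[0,0,0],0,1]

```text
time_s: 30.9
ee_pos: [0.5127, -0.1548, 0.0606]
tool_rot: [[0.986, -0.158, 0.052], [-0.16, -0.987, 0.025], [0.047, -0.033, -0.998]]
wrist_force: [0.4, -0.8, -0.8]
finger_gap: 0.0107
```

```bash
python3 st.py .5123 -.158 .05; python3 pic.py scene 320 195 60 j1; python3 pic.py top 330 205 50 j1t
```

```text
30.9 [ 0.5127 -0.1548  0.0606] yaw -9.21 tz [ 0.052   0.0247 -0.9983] F [ 0.44 -0.81 -0.78] gap 0.0107
units [-0.009 -0.079 -0.266]
260 150 6.666666666666667
280 168 8.0
```

View pics/j1t.png

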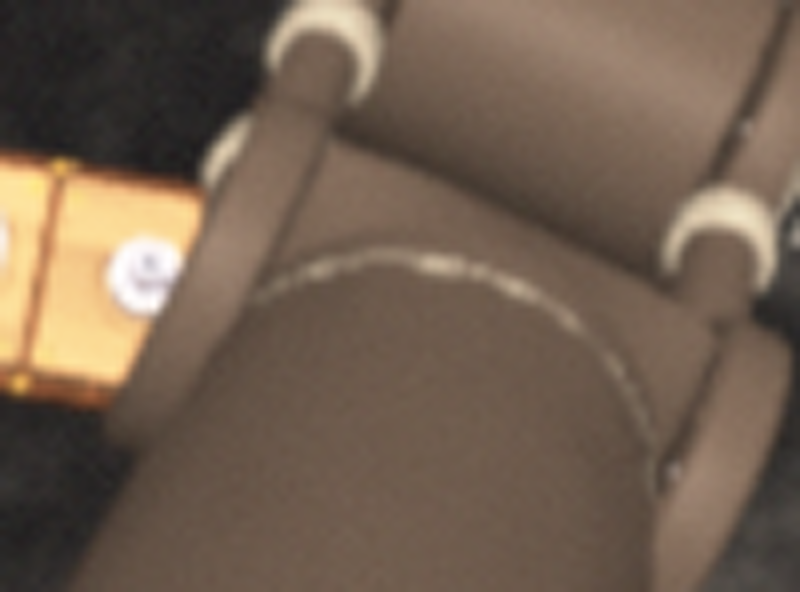

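View pics/j1.png

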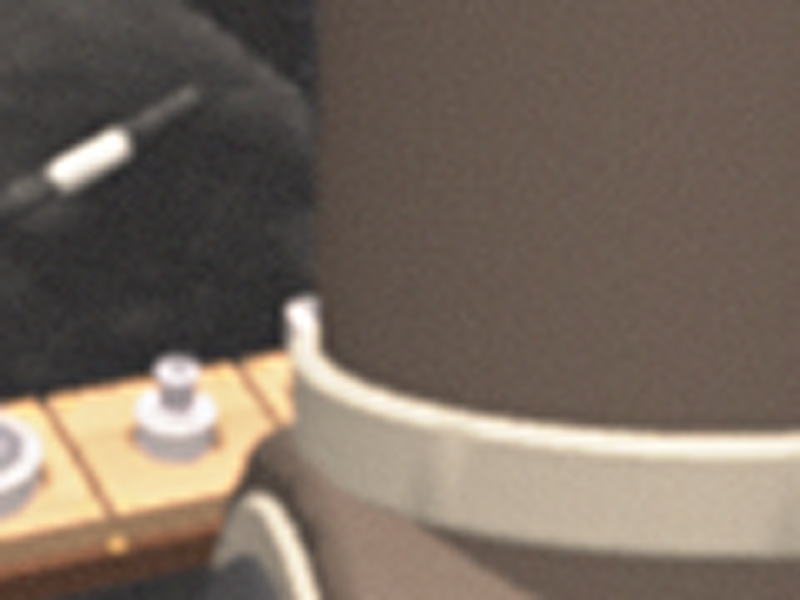

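Call:
carry_out:
  moves:
    - [[-0.01,-0.07,0],0,1]
    - [[0,-0.01,-0.12],0,1]
    - [[0,0,-0.1],0,1]
    - [[0,0,0],0,1]

```text
time_s: 31.4
ee_pos: [0.5135, -0.1592, 0.0527]
tool_rot: [[0.986, -0.159, 0.055], [-0.16, -0.987, 0.023], [0.051, -0.032, -0.998]]
wrist_force: [0.1, 0.6, 0.2]
finger_gap: 0.0109
```

```bash
python3 st.py .5123 -.158 .05
```

```text
31.4 [ 0.5135 -0.1592  0.0527] yaw -9.23 tz [ 0.0552  0.0233 -0.9982] F [0.09 0.65 0.17] gap 0.0109
units [-0.031  0.031 -0.068]
```

Call:
carry_out:
  moves:
    - [[-0.04,0.03,-0.05],0,1]
    - [[0,0,-0.1],0,1]
    - [[0,0,-0.08],0,1]
    - [[0,0,-0.04],0,1]
    - [[0,0,0],0,1]

```text
time_s: 31.9
ee_pos: [0.5115, -0.1581, 0.0415]
tool_rot: [[0.986, -0.159, 0.054], [-0.16, -0.987, 0.023], [0.05, -0.032, -0.998]]
wrist_force: [-0.8, -0.4, 2.0]
finger_gap: 0.0107
```

```bash
python3 st.py .5123 -.158 .038
```

```text
31.9 [ 0.5115 -0.1581  0.0415] yaw -9.22 tz [ 0.0542  0.0233 -0.9983] F [-0.75 -0.41  2.02] gap 0.0107
units [ 0.02   0.004 -0.086]
```

Call:
carry_out:
  moves:
    - [[0.02,0,-0.05],0,1]
    - [[0,0,-0.04],0,1]
    - [[0,0,-0.03],0,1]
    - [[0,0,0],0,1]

```text
time_s: 32.3
ee_pos: [0.5117, -0.1582, 0.0377]
tool_rot: [[0.986, -0.158, 0.052], [-0.159, -0.987, 0.024], [0.047, -0.032, -0.998]]
wrist_force: [-2.0, 0.4, 0.4]
finger_gap: 0.0109
```

```bash
python3 st.py .5123 -.158 .038
```

```text
32.3 [ 0.5117 -0.1582  0.0377] yaw -9.17 tz [ 0.0516  0.0239 -0.9984] F [-2.02  0.4   0.4 ] gap 0.0109
units [0.015 0.004 0.008]
```

Call:
carry_out:
  moves:
    - [[-0.03,0,-0.03],0,1]
    - [[0,0,-0.04],0,1]
    - [[0,0,-0.03],0,1]
    - [[0,0,0],0,1]

```text
time_s: 32.7
ee_pos: [0.5116, -0.1581, 0.0377]
tool_rot: [[0.986, -0.157, 0.052], [-0.159, -0.987, 0.025], [0.047, -0.033, -0.998]]
wrist_force: [-1.7, 0.6, -0.4]
finger_gap: 0.0109
```

```bash
python3 st.py .5123 -.158 .038
```

```text
32.7 [ 0.5116 -0.1581  0.0377] yaw -9.16 tz [ 0.052   0.0249 -0.9983] F [-1.67  0.64 -0.44] gap 0.0109
units [0.016 0.003 0.007]
```

Call:
carry_out:
  moves:
    - [[0,0,0],0,0.6]
    - [[0,0,0],0,0.3]
    - [[0,0,0],0,-0.1]
    - [[0,0,0],0,-0.1]
    - [[0,0,0.2],0,-0.1]
    - [[0,0,0.4],0,-0.1]
    - [[0,0,0.6],0,-0.1]
    - [[0,0,0.6],0,-0.1]
    - [[0,0,0.6],0,-0.1]
    - [[0,0,0.6],0,-0.1]

```text
time_s: 33.7
ee_pos: [0.5098, -0.1571, 0.1587]
tool_rot: [[0.986, -0.159, 0.049], [-0.16, -0.987, 0.027], [0.044, -0.034, -0.998]]
wrist_force: [-0.2, -0.8, -0.5]
finger_gap: 0.0469
```

Call:
carry_out:
  moves:
    - [[-0.3,0.6,0.3],0,-0.1]
    - [[-0.3,0.9,0.3],0,-0.1]
    - [[-0.3,0.9,0],0,-0.1]
    - [[-0.3,0.9,0],0,-0.1]
    - [[-0.3,0.9,0],0,-0.1]
    - [[-0.3,0.9,0],0,-0.1]
    - [[-0.3,0.9,0],0,-0.1]
    - [[-0.3,0.9,0],0,-0.1]
    - [[-0.3,0.9,0],0,-0.1]
    - [[-0.3,0.9,0],0,-0.1]

```text
time_s: 34.7
ee_pos: [0.3933, 0.1964, 0.198]
tool_rot: [[0.982, -0.169, 0.079], [-0.172, -0.985, 0.022], [0.074, -0.035, -0.997]]
wrist_force: [0.2, -1.0, 0.6]
finger_gap: 0.0467
```

```bash
python3 st.py; python3 pic.py scene 270 210 80 k1; python3 pic.py top 285 200 70 k1t
```

```text
34.7 [0.3933 0.1964 0.198 ] yaw -9.91 tz [ 0.0786  0.0217 -0.9967] F [ 0.19 -1.01  0.58] gap 0.0467
190 150 5.0
215 148 5.714285714285714
```

View pics/k1.png

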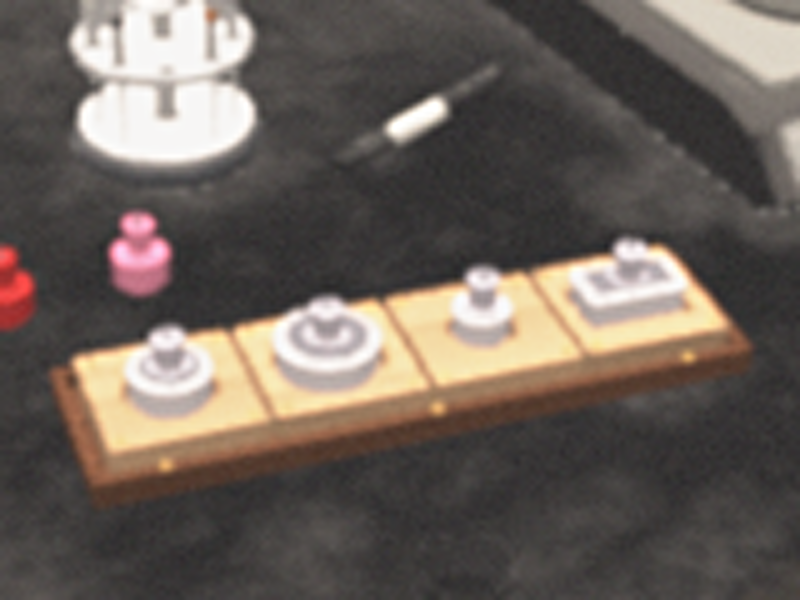

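View pics/k1t.png

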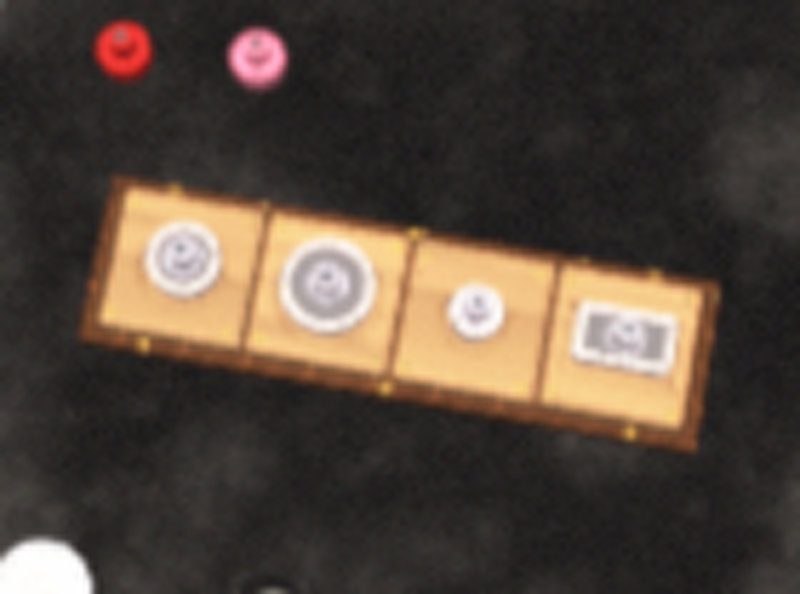

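Run:
```python
from m import *
s0=cv2.imread("pics/k1_full.png");t0=cv2.imread("pics/k1t_full.png")
f=8
def mk(im,x0,y0,n,ctr):
    c=cv2.resize(im[y0:y0+60,x0:x0+95],None,fx=f,fy=f,interpolation=3)
    a=np.radians(-9.2);ex=np.array([np.cos(a),np.sin(a),0]);ey=np.array([-np.sin(a),np.cos(a),0])
    def dr(P,col): cv2.polylines(c,[((np.array([proj(n,q) for q in P])-[x0,y0]+.5)*f).astype(int)],True,col,1)
    for (x,y,r) in ctr:
        for z,rr in((.0295,r),(.0455,.007)):
            C=np.array([x,y,z])
            if rr is None: dr([C+sx*.014*ex+sy*.024*ey for sx,sy in((1,1),(1,-1),(-1,-1),(-1,1))],(0,0,255))
            else: dr([C+[rr*np.cos(t),rr*np.sin(t),0] for t in np.linspace(0,6.28,60)],(0,0,255))
    return c
A=mk(s0,270,175,"scene",[(.524,-.0856,.013),(.512,-.157,None)])
cv2.imwrite("pics/k2.png",A)
B=mk(s0,205,190,"scene",[(.5472,.0562,.018),(.5357,-.0141,.023)])
cv2.imwrite("pics/k3.png",B)
```

```text
(no output)
```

View pics/k2.png

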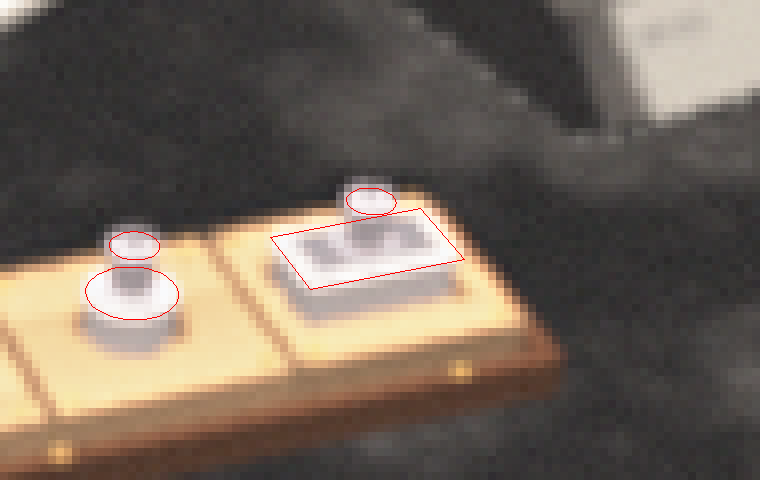

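View pics/k3.png

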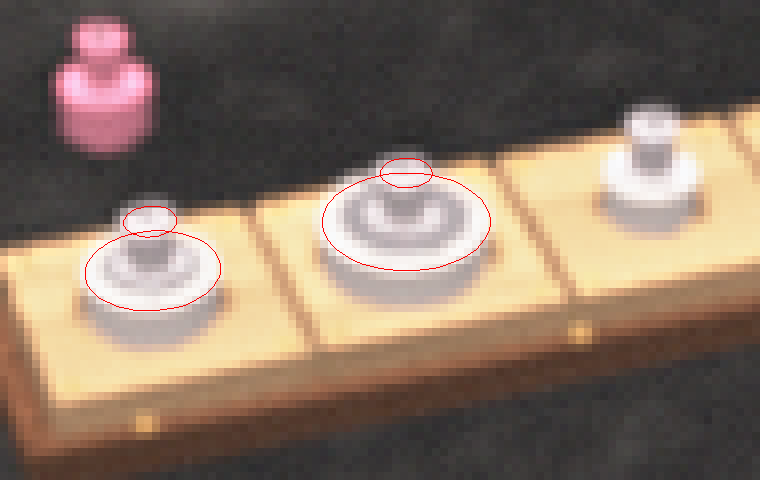

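Call:
carry_out:
  moves:
    - [[0,0,0],0,-0.1]
    - [[0,0,0],0,-0.1]
    - [[0,0,0],0,-0.1]
    - [[0,0,0],0,-0.1]

```text
time_s: 35.2
ee_pos: [0.3933, 0.1971, 0.1989]
tool_rot: [[0.983, -0.164, 0.079], [-0.166, -0.986, 0.023], [0.075, -0.036, -0.997]]
wrist_force: [-0.3, 0.9, -0.2]
finger_gap: 0.0469
```

```bash
python3 pic.py top 280 210 280 z9
python3 - <<'E'
from m import *
for fn in ("pics/top0.png","pics/z9_full.png"):
  for roi in ((205,240,235,268),(250,275,244,268)):
    for k in blobs(fn,(0,0,110),(180,60,255),roi): print(fn,np.round(cv2.minAreaRect(k)[0],1))
E
python3 st.py
```

```text
0 0 1.4285714285714286
pics/top0.png [221.6 251.1]
pics/top0.png [262.3 255.2]
pics/z9_full.png [221.5 251. ]
pics/z9_full.png [262.2 255.2]
35.25 [0.3933 0.197  0.1989] yaw -9.61 tz [ 0.0794  0.0228 -0.9966] F [-0.72  0.07 -0.49] gap 0.0469
```

View pics/z9.png

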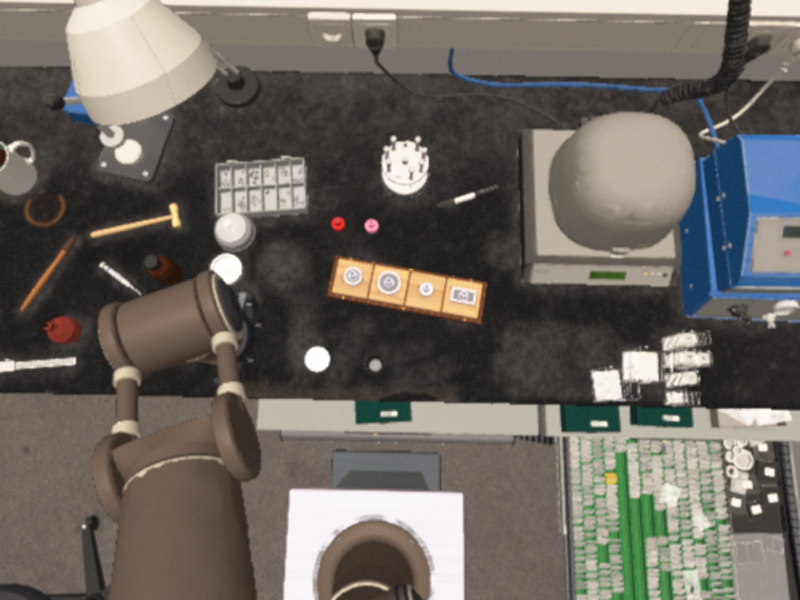

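The picture shows all four dies in their own recesses. The tin and loupe are unmoved (within 0.1 px), and the gripper is clear.

```bash
python3 -c "
from plant import job
print(job.sign_off())"
```

```text
the job is handed in; nothing more can be done
None
```

All four dies are in their own recesses, and I handed the job in at about 35 s of the 90 s allowed. I moved die_small to block_small first, then die_medium to block_medium. die_large followed from the worktop to block_large, and die_oblong, turned about 78°, to block_oblong. I lowered each one until it stopped on the recess floor, then opened the fingers.

**Last checks:**
- **Seating:** the final pictures show all four upright, and their outlines match the expected fully-down height. The stems sit about 1 px high on all four, which I put down to calibration.
- **Bystanders:** the loupe and parts tin are unmoved, within 0.1 px. The red and pink look-alikes were not touched, and the gripper is empty and clear of everything.

**What did not go exactly as planned:**
- **Slip in the grip:** die_large and die_oblong slid about 3.5 mm down in the fingers while carried. They stopped that much higher by TCP height than planned. The pictures confirmed both were on the floor of their recess, die_large before release and die_oblong after.
- **Tool tilt:** the tool drifted from vertical, to about 3° while handling the last two dies and about 4.5° at the end. This did no visible harm.
- **Blind placing:** the arm hid die_oblong from both cameras while I lowered it, so I placed it by measured pose and force. I checked it by camera only after release.

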